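# Clamp the bare packet of spatula blanks in the ratchet bench clamp

## Robot

A 6-joint arm with a two-finger parallel gripper is mounted at the origin on the work surface. World frame = base frame: x ahead of the robot, y to its left, z up, the work surface at z = 0. Lengths are in m, angles in rad, forces in N, time in s.
With the tool pointing down it reaches from about 0.325 to 0.775 m from the base axis. Payload 5.5 kg.
Tool frame: the origin (TCP) lies on the centre line of the jaws, within the pads' length; the fingertips stand 19 mm ahead of it and the grasp point (between the pads) is the TCP; z points along the fingers, y is the direction in which the jaws open and shut (so a half turn about z gives the same grasp; the last joint's range is limited). The gripper opens to 88 mm and grips with 3 to 60 N. Pads are 20 mm wide; open, the fingers measure 115 mm over their backs; the gripper's body (75 mm by 178 mm) begins 61 mm behind the grasp point.
Start: joints at [-1.405, 0.091, 1.231, -0, 1.82, -0.057], TCP at [0.133, -0.585, 0.242] pointing down, gripper open.
Joint ranges: [-2.87, 2.87], [-0.86, 2.18], [0.17, 2.46], [-1.51, 4.65], [0.06, 2.69], [-2.65, 2.65]. Speed limits (rad/s): [2.57, 2.57, 3.01, 3.14, 3.14, 3.14].

## Interface

Orientations are given as a unit quaternion [w, x, y, z].
In Python, from station import ctrl, imaging gives the robot as it stands.
- The arm moves only by the tool carry_out, never from a script. Its argument "rows" is text: rows parted by semicolons, each of 5 numbers parted by spaces: the gripper's target within -1 to 1 (shut at 1, half-way at 0, fully open at -1), then the shift along the tool's x, y, z in cm, then the turn about the tool's z in units of 5 degrees (1.0 is 5 degrees). In form: jaw x y z twist; .... A call has exactly 10 rows; each row shifts and turns the commanded pose from where the row before left it, along the tool's axes as they then stand; what a row does not reach is not made up. A row lasts 1/12 s, in which the tool goes at most 41.7 mm and 7.16 degrees, less where a joint would pass 70% of its speed; a pose out of reach is approached as far as the arm can. A call with a gripper value outside its range is refused whole. The fingers move at their own pace and stop on an object; "force" is the grip in N (left out, the last holds). Time passes only in rows, so rows that do not move let the fingers close, or fill a call up. It gives the time, the measured TCP pose, the force and the opening at its end, in the units of the state.
- ctrl.sense(): the state, without advancing time (a new reading comes with each control period).
- imaging.grab_frame(name): name is "scene" or "top" or "wrist"; returns (picture, depth): 400x640x3 uint8, blue, green, red; 400x640 float32, m along the optical axis (not along the pixel's ray), 0 where there is no reading.
- imaging.camera_model(name): a dict with "mtx" (3x3 intrinsics, pixels), "k1" (the pictures are not rectified: a ray, as slopes to the right and down, at radius r is drawn at 1 + k1 r^2 times it, then the intrinsics apply), "R" (3x3) and "t" (3): a world point X has camera coordinates R X + t; the wrist camera has in their place "T_tool_cam" (4x4, takes a point from camera to tool coordinates, whose origin is the TCP and whose axes are the flange's). Camera axes: x right, y down, z forward; pixel columns grow to the right and rows downward; lengths in m; the calibration is good to about 2 mm. A picture is of the moment at which its call begins: read the wrist's pose just before it. camera_model takes no time and is no camera call.
- ctrl.sign_off(): hands the job in, once; it reports no verdict.
The state is a dict: "t": time; "joint_positions": joint angles; "qvel": joint speeds; "effort": joint torques, N m; "position": TCP position; "tool_rot": TCP orientation; "ft_force": force on the tool from outside, world axes, zero at the start; "moment": the same for the moment, N m; "opening": finger opening in m.
Only numpy, scipy, OpenCV 4.12 (cv2) and the standard library are available. Lean on these libraries where they do the work, as an engineer would, in place of code of your own. Each camera call takes 0.05 s, during which the arm holds its last target.

## Task

Take the bare-steel packet of spatula blanks from its slanted rest and stand it on edge on the ratchet clamp's bed, blade between the jaws by the fixed one, handle out to a side. Then hold the lever's grip and pump full strokes, a tooth each, until the sprung face plate presses the packet with its springs about half squeezed, not solid. Close the jaw by the lever only, leave the lever laid back on its rest stop with your hand off it, and leave the black packet and all else where it is.

Things in the scene. Friction and masses are not known exactly. Their poses are not given: they have to be found in the camera images.
- packet_grip (a point): Bare-steel packet: 5 bright blanks bolted into one rigid part, 0.45-0.75 kg. Point: its centre of mass, mid-height, mid-thickness. x through the 10 mm thickness, y to the handle, z up the 76 mm blade height. Blade from y -70 to +20 mm; handle, 22 mm high, on to +115. Starts handle towards the robot, top leaning 30 deg to the robot's right, in a channel 28 mm high on its lower face.
- coated_packet_grip (a point): Black coated packet, same shape, size and axes as the bare one, in the other rest (which one is left or right of the clamp changes). Not to be moved.
- rest_a: Slanted steel channel rest on a green 90 x 100 mm foot plate, fixed, holding the bare packet. Origin on the bench; the middle of the packet's foot edge is 30 mm above it. y along the packet (to its handle, towards the robot), x to the robot's left; the packet's top leans to -x.
- clamp: Ratchet clamp, fixed: green base 316 x 110 mm, its top (the bed) 20 mm above the bench. Origin on the bench under the lever's pivot; x = closing direction, to the robot's left, y towards the robot. Fixed jaw face at x 140 mm; jaws 60 mm wide, tops 54 mm above the bench; cheeks at x 0 66 mm, pawl bracket at x -68 76 mm high. Packet on the bed against the fixed jaw: packet_grip at x 135, z 58.
- carriage: Moving jaw: cast carriage 26 x 60 x 34 mm on the end of the rack, carrying the sprung face plate. Axes as the clamp's; its origin is not on the part (see plate_face). Not to be pushed by hand.
- plate_face (a point): Centre of the sprung face plate's working face (moving jaw), 37 mm above the bench; axes as the clamp's, x towards the fixed jaw. Starts 25 to 39 mm short of the fixed jaw's face.
- fixed_jaw (a point): Centre of the fixed jaw's face, 37 mm above the bench, axes like the clamp's.
- lever_pivot (a point): Pivot of the lever, 45 mm above the bench, axes like the clamp's; the lever turns about y.
- lever_grip (a point): On the axis of the lever's black round grip (25 mm diameter, 92 mm long, red ring at its lower end), 150 mm from the pivot, 42 mm below the grip's free end. z along the grip away from the pivot, y along the hinge axis. At rest it leans 45 deg from vertical to the clamp's -x (robot's right), this point 151 mm above the bench.
- lever (a joint): Lever angle, rad: 0 laid back on its rest stop (leaning 45 deg to the clamp's -x), 0.524 other stop (leaning 15 deg). Swinging it up towards the jaws, about the clamp's +y, from below 0.07 to past 0.46 drives the rack one tooth (8 mm); swung back, its pawl clicks over the teeth. Friction, no return spring: swing it back by hand; it stays where left. Needs 3 to 12 N at the grip.
- jaw (a joint): Travel of rack and carriage, m, growing as the jaw closes; opening with free springs is 46 mm less this. Starts 0.007 to 0.021. A holding pawl stops it at every 8 mm; it may settle back up to 5 mm after a stroke when the springs push. The first stroke may give 6 to 15 mm.
- pad (a joint): How far the sprung face plate is pushed back, m: 0 free, 0.016 solid (2.5 N per mm). Once it bears on a packet against the fixed jaw it goes up by up to 8 mm a tooth; stop at the tooth nearest half, 0.008. Read it with the lever back at rest.
- paste_tin_center (a point): Yellow round tin of polishing paste, 72 mm diameter, 58 mm high, standing by; point at its centre. Leave alone.
- polish_bar_center (a point): Red-brown bar of polishing compound, 55 x 145 x 40 mm; point at its centre. Leave alone.
- file_center (a point): Flat file with a light wooden handle, about 245 mm long, lying at the left near the robot; point at its middle. Leave alone.
- wrench: Steel wrench, 170 mm long, lying on the bench; origin under its middle. Leave alone.
- turner_center (a point): One finished spatula, 185 mm long, lying flat at the left; point at its middle. Leave alone.
- rest_b: The same kind of rest, holding the black coated packet.
There are look-alikes about, which are no part of the job. Leave any green look-alike of the part that bears packet_grip alone.

How it is judged:
By the outcome, as a careful person would: the job done as asked, in the order asked, and still so for the second after the job is handed in, with the robot touching nothing.
It also fails if it takes over 72 s, if anything falls off the work surface, if the arm or the gripper's body presses on something with over 40 N, if the wrist force passes 120 N, or if a joint passes its speed limit or range.

## Working session

There is one attempt and no reset: what is moved stays moved. The work goes in short steps, Python scripts to look and compute and a tool call to move; the robot and the scene stay as the last step left them, time stands still between calls to the robot, and variables do not carry over. Pictures are saved under pics/ and viewed, and the job is handed in when it is done.

Besides the shell and the picture viewer there is one more tool, called after "Call:" by a JSON object that holds its "op" and its "data", one argument or row to a line. carry_out: Moves the arm, as the interface text tells. Its arguments: {"type":"object","properties":{"rows":{"type":"string"},"force":{"type":"number"}},"required":["rows"]}

```bash
mkdir -p pics; ls; python3 - <<'E'
from station import ctrl, imaging
import cv2,numpy as np
s=ctrl.sense(); print(s)
for n in("scene","top","wrist"):
    p,d=imaging.grab_frame(n); cv2.imwrite(f"pics/{n}0.png",p); np.save(f"pics/{n}0.npy",d)
    print(n,imaging.camera_model(n))
E
```

```text
pics
{'t': 0.0, 'joint_positions': array([-1.40469371e+00,  9.18585214e-02,  1.23188770e+00, -3.05398629e-07,
        1.81977913e+00, -5.67294572e-02]), 'qvel': array([ 0.00113263, -0.00118665, -0.00108369, -0.00145464,  0.00028916,
        0.0006967 ]), 'effort': array([-6.05763471e-04, -4.46443105e+01, -4.06446970e+01,  6.97460119e-02,
        2.91728211e-02, -1.44445826e-04]), 'position': array([ 0.13253402, -0.58491638,  0.24050601]), 'tool_rot': array([-9.64897024e-04,  9.93799191e-01,  1.11185581e-01, -5.29678331e-05]), 'ft_force': array([-0.25452767, -0.97694441,  0.06393512]), 'moment': array([-0.05460099,  0.02890892,  0.00942504]), 'opening': 0.08790311594022081}
scene {'mtx': array([[451.96595962,   0.        , 317.0173051 ],
       [  0.        , 451.96595962, 199.37965219],
       [  0.        ,   0.        ,   1.        ]]), 'k1': -0.12459137244387916, 'R': array([[ 0.09645098,  0.9953272 ,  0.00457876],
       [ 0.84615065, -0.07957101, -0.52697014],
       [-0.52414338,  0.05470111, -0.84987147]]), 't': array([-0.04224198, -0.33167966,  1.55979675])}
top {'mtx': array
[... 235 characters left out ...]
    [-0.98983211,  0.00421334, -0.14217817],
       [ 0.14212529, -0.01094134, -0.9897882 ]]), 't': array([-0.0068905 ,  0.48334416,  1.16571986])}
wrist {'mtx': array([[332.49629831,   0.        , 318.16136112],
       [  0.        , 332.49629831, 205.39568885],
       [  0.        ,   0.        ,   1.        ]]), 'k1': 0.018878724833773324, 'T_tool_cam': array([[-1.69061680e-04, -9.63458609e-01, -2.67857201e-01,
         7.34220140e-02],
       [ 9.99999910e-01, -2.67289525e-04,  3.30253317e-04,
        -3.44852663e-04],
       [-3.89780825e-04, -2.67857121e-01,  9.63458567e-01,
        -1.42171809e-01],
       [ 0.00000000e+00,  0.00000000e+00,  0.00000000e+00,
         1.00000000e+00]])}
```

View pics/scene0.png

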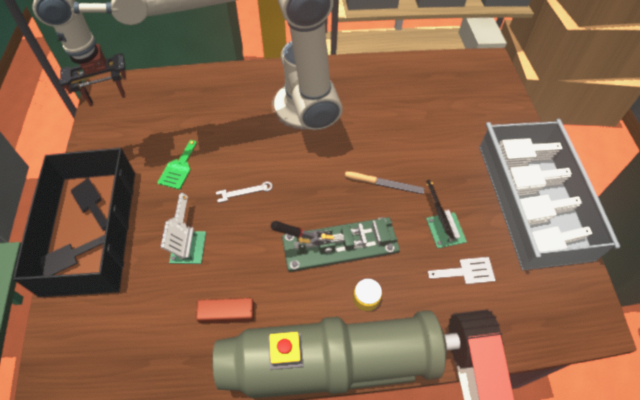

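View pics/top0.png

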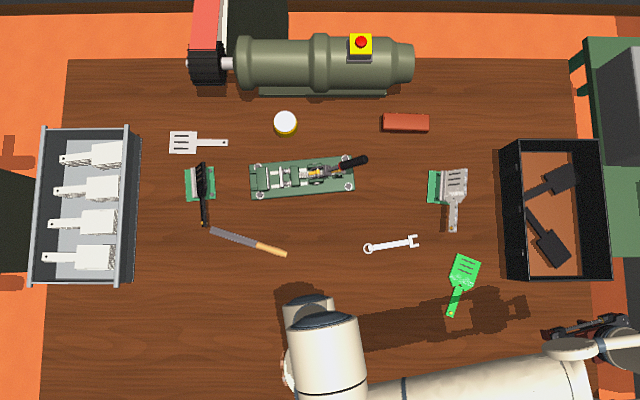

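View pics/wrist0.png

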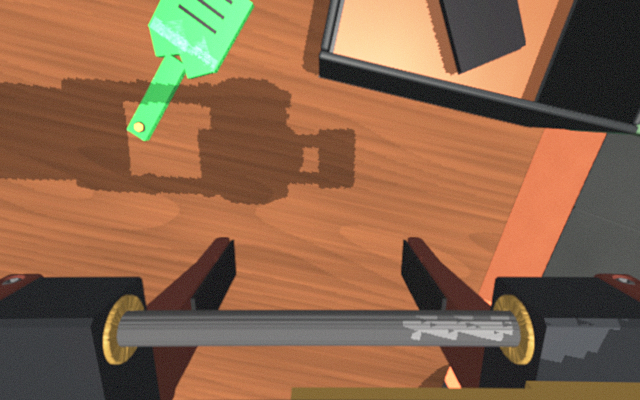

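```bash
cat > h.py <<'E'
import numpy as np,cv2
from station import ctrl, imaging
from scipy.spatial.transform import Rotation as Rn
def und(n,uv):
    m=imaging.camera_model(n);K=m["mtx"];uv=np.asarray(uv,float).reshape(-1,2)
    dd=np.c_[(uv[:,0]-K[0,2])/K[0,0],(uv[:,1]-K[1,2])/K[1,1]]; s=dd.copy()
    for _ in range(20): s=dd/(1+m["k1"]*(s**2).sum(1,keepdims=True))
    return s
def Rt(n,st=None):
    m=imaging.camera_model(n)
    if n!="wrist": return m["R"].T, -m["R"].T@m["t"]
    q=st["tool_rot"];R=Rn.from_quat([q[1],q[2],q[3],q[0]]).as_matrix();T=m["T_tool_cam"]
    return R@T[:3,:3], R@T[:3,3]+st["position"]
def ray(n,uv,z,st=None):
    R,c=Rt(n,st);s=und(n,uv);r=np.c_[s,np.ones(len(s))]@R.T
    return c+r*((z-c[2])/r[:,2])[:,None]
def pts(n,uv,d,st=None):
    R,c=Rt(n,st);s=und(n,uv);uv=np.asarray(uv,int).reshape(-1,2);z=d[uv[:,1],uv[:,0]]
    return (np.c_[s,np.ones(len(s))]*z[:,None])@R.T+c
def cloud(n,d,st=None):
    u,v=np.meshgrid(np.arange(640),np.arange(400));return pts(n,np.c_[u.ravel(),v.ravel()],d,st).reshape(400,640,3)
def proj(n,X,st=None):
    R,c=Rt(n,st);p=(np.atleast_2d(X)-c)@R;s=p[:,:2]/p[:,2:];K=imaging.camera_model(n)
    s=s*(1+K["k1"]*(s**2).sum(1,keepdims=True));K=K["mtx"]
    return s*[K[0,0],K[1,1]]+[K[0,2],K[1,2]]
def crop(p,x0,y0,x1,y1,f,name): cv2.imwrite("pics/"+name,cv2.resize(p[y0:y1,x0:x1],None,fx=f,fy=f,interpolation=cv2.INTER_CUBIC))
E
python3 - <<'E'
from h import *
p=cv2.imread("pics/top0.png");crop(p,240,140,380,210,5.5,"tc.png")
a=cv2.imread("pics/top0.png");
crop(a,420,155,500,245,6,"tr.png")
b=cv2.imread("pics/scene0.png");crop(b,265,205,405,275,5.5,"sc.png")
C=cloud("top",np.load("pics/top0.npy"))
g=(p[...,1].astype(int)>p[...,2]+15)&(p[...,1]<130)
for nm,x0,y0,x1,y1 in(("clamp",240,140,380,210),("resta",420,155,500,245)):
    m=np.zeros_like(g);m[y0:y1,x0:x1]=g[y0:y1,x0:x1]
    P=C[m];P=P[P[:,2]<0.03]; 
    print(nm,len(P),np.median(P[:,2])); 
    r=cv2.minAreaRect(P[:,:2].astype(np.float32)*1000);print(r,cv2.boxPoints(r))
E
```

```text
clamp 352 0.021278666144780245
((552.0957641601562, 54.75225067138672), (113.11458587646484, 313.3199462890625), 5.440978050231934) [[ 480.93875  205.34361]
 [ 510.64786 -106.56466]
 [ 623.2528   -95.83911]
 [ 593.5437   216.06915]]
resta 149 0.00803129125004487
((516.704345703125, -351.11834716796875), (116.47972869873047, 52.94873046875), 14.893733978271484) [[ 453.61646 -340.50266]
 [ 467.2257  -391.67252]
 [ 579.79224 -361.73404]
 [ 566.183   -310.56418]]
```

View pics/tc.png

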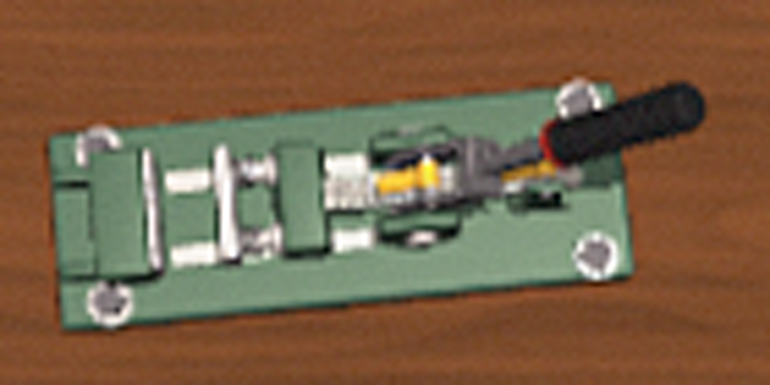

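View pics/tr.png

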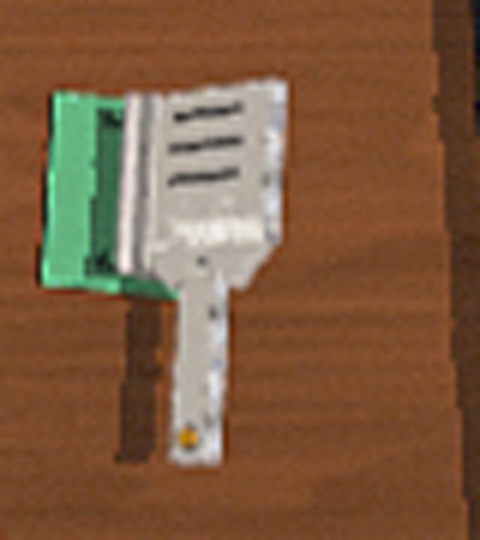

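View pics/sc.png

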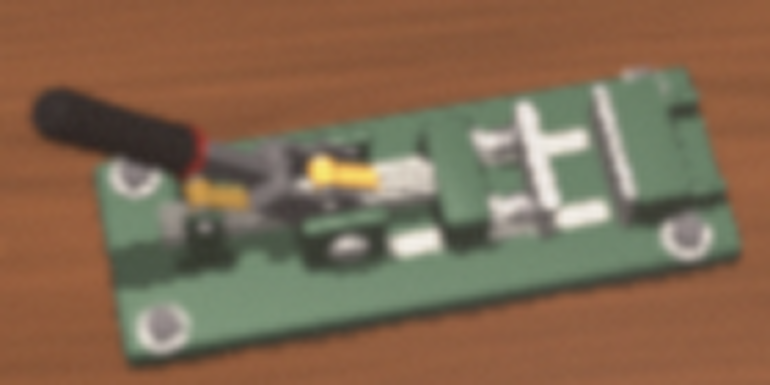

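```bash
python3 - <<'E'
from h import *
o=np.array([240,140]);f=5.5
c=np.array([(50,138),(612,85),(634,274),(63,330)])
P=ray("top",c/f+o,0.02);print("base",P.round(4));print("len",[np.linalg.norm(P[i]-P[(i+1)%4]) for i in range(4)],P.mean(0))
d=P[0]+P[3]-P[1]-P[2];print("yaw x-axis",np.degrees(np.arctan2(d[1],d[0])))
J=ray("top",np.array([(148,150),(158,272)])/f+o,0.054);print("fj",J.round(4))
J=ray("top",np.array([(220,147),(235,258)])/f+o,0.054);print("plate",J.round(4))
D=np.load("pics/top0.npy");C=cloud("top",D)
g=np.array([(575,145),(600,137),(630,127),(655,118),(690,105)])/f+o
print(pts("top",g.round(),D).round(4))
p=cv2.imread("pics/top0.png").astype(int)
m=np.zeros((400,640),bool);m[165:234,440:472]=1
m&=(abs(p[...,1]-p[...,2])<25)&(p[...,1]>110)
P=C[m];P=P[P[:,2]>0.045]
for _ in range(4):
    q=P.mean(0);n=np.linalg.svd(P-q)[2][2];n*=np.sign(n[2]);r=(P-q)@n;P=P[abs(r)<0.003]
print(len(P),q,n,"tilt",np.degrees(np.arccos(n[2])),"yaw n",np.degrees(np.arctan2(n[1],n[0])),r.std())
# corners
cc=np.array([(288,82),(280,240),(155,100),(188,462),(221,460),(250,286)])/6+[420,155]
R,c0=Rt("top");s=und("top",cc);rr=np.c_[s,np.ones(len(s))]@R.T
X=c0+rr*(((q-c0)@n)/(rr@n))[:,None];print(X.round(4))
E
```

```text
base [[ 0.5876  0.2137  0.02  ]
 [ 0.6165 -0.0975  0.02  ]
 [ 0.5101 -0.1079  0.02  ]
 [ 0.4804  0.2044  0.02  ]]
len [np.float64(0.3125976025648956), np.float64(0.10695460593872104), np.float64(0.3137263987112004), np.float64(0.10757178979836689)] [0.54865189 0.05318949 0.02      ]
yaw x-axis 95.37240618292034
fj [[0.573  0.1551 0.054 ]
 [0.5066 0.1488 0.054 ]]
plate [[0.5745 0.1165 0.054 ]
 [0.514  0.1079 0.054 ]]
[[ 0.5562 -0.0696  0.142 ]
 [ 0.5567 -0.0798  0.1519]
 [ 0.5574 -0.0943  0.1722]
 [ 0.562  -0.1047  0.1758]
 [ 0.5657 -0.1199  0.183 ]]
117 [ 0.47001414 -0.39049912  0.07318926] [0.13186026 0.97575267 0.17469858] tilt 79.93888228755125 yaw n 82.30384517299181 0.001258332730297581
[[ 0.5499 -0.412   0.1329]
 [ 0.4754 -0.4026  0.1366]
 [ 0.5687 -0.3914  0.0035]
 [ 0.3784 -0.3774  0.069 ]
 [ 0.3775 -0.3828  0.0998]
 [ 0.4574 -0.396   0.1133]]
```

Call:
{"op": "carry_out", "data": {
  "rows": "-1 3.7 -0.9 0 0;-1 3.7 -0.9 0 0;-1 3.7 -0.9 0 0;-1 3.7 -0.9 0 0;-1 3.7 -0.9 0 0;-1 3.7 -0.9 0 0;-1 3.7 -0.9 0 0;-1 3.7 -0.9 0 0;-1 3.7 -0.9 0 0;-1 3.7 -0.9 0 0",
  "force": 15
}}

```text
t: 0.98
position: [0.475, -0.4144, 0.2413]
tool_rot: [-0.0, 0.994, 0.111, -0.0]
ft_force: [1.0, -0.8, 0.4]
opening: 0.0878
```

```bash
cat > snap.py <<'E'
import sys,pickle
from h import *
s=ctrl.sense();n=sys.argv[1];p,d=imaging.grab_frame(n)
cv2.imwrite(f"pics/{sys.argv[2]}.png",p);pickle.dump((s,p,d),open(f"pics/{sys.argv[2]}.pkl","wb"))
print(s["t"],s["position"].round(4),s["tool_rot"].round(4),s["ft_force"].round(1),s["opening"])
E
python3 snap.py wrist w1
```

```text
0.9833 [ 0.475  -0.4144  0.2413] [-2.000e-04  9.938e-01  1.112e-01 -2.000e-04] [ 1.  -0.8  0.4] 0.0878063502138042
```

View pics/w1.png

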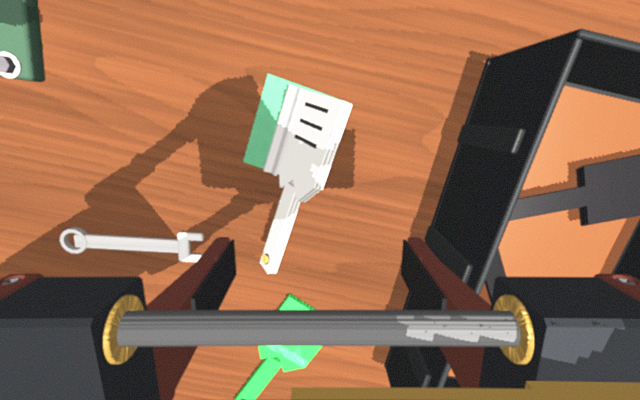

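```bash
python3 - <<'E'
import pickle
from h import *
s,p,d=pickle.load(open("pics/w1.pkl","rb"))
crop(p,235,60,365,285,2.6,"w1c.png")
C=cloud("wrist",d,s)
m=np.zeros((400,640),np.uint8);cv2.fillPoly(m,[np.array([(300,92),(345,106),(320,165),(290,160)])],1)
P=C[(m>0)&(d>0)]
for _ in range(5):
    q=P.mean(0);n=np.linalg.svd(P-q)[2][2];n*=np.sign(n[2]);r=(P-q)@n;P=P[abs(r)<max(0.0015,2*r.std())]
print(len(P),q,n,"tilt",np.degrees(np.arccos(n[2])),"yaw n",np.degrees(np.arctan2(n[1],n[0])),r.std())
E
```

```text
2566 [ 0.53169063 -0.39667777  0.07085667] [0.08927611 0.83969022 0.53567724] tilt 57.610148309750215 yaw n 83.93109482634466 0.0004160001763291269
```

View pics/w1c.png

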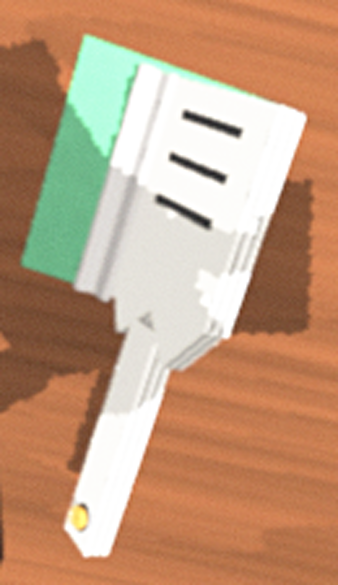

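```bash
cat > fit.py <<'E'
import pickle
from h import *
from scipy.optimize import least_squares
s,p,d=pickle.load(open("pics/w1.pkl","rb"))
def pose(v,tilt=30):
    yaw=np.radians(v[2]);t=np.radians(tilt)
    L=np.array([np.cos(yaw),np.sin(yaw),0]); Y=np.array([-np.sin(yaw)*-1*-1,np.cos(yaw),0])
    yax=np.array([-L[1],L[0],0]) # L = horizontal left dir
    U=np.array([0,0,1.]);x=L*np.cos(t)+U*np.sin(t);z=U*np.cos(t)-L*np.sin(t)
    return np.c_[x,yax,z],np.array([v[0],v[1],0.030+0.038*np.cos(t)])
def W(v,X): R,o=pose(v);return np.atleast_2d(X)@R.T/1000+o
mod=np.array([(-5,-70,38),(-5,115,11),(5,115,-11)])
obs=np.array([(304,115),(108,555),(65,525)])/2.6+[235,60]
f=lambda v:(proj("wrist",W(v,mod),s)-obs).ravel()
r=least_squares(f,[0.5,-0.4,84],x_scale=[.01,.01,1]);v=r.x;print(v,r.fun.round(1))
R,o=pose(v);print(o);
n=np.array([0.08927611,0.83969022,0.53567724]);q=np.array([0.53169063,-0.39667777,0.07085667]);print("plane pt offset (should be 5mm)",(q-o)@R*1000)
big=cv2.resize(p[60:285,235:365],None,fx=2.6,fy=2.6)
for x,c in((5,(0,0,255)),(-5,(255,0,0))):
    poly=[(x,-70,38),(x,5,38),(x,20,11),(x,115,11),(x,115,-11),(x,20,-11),(x,5,-38),(x,-70,-38)]
    uv=((proj("wrist",W(v,poly),s)-[235,60])*2.6).astype(int);cv2.polylines(big,[uv],True,c,1)
cv2.imwrite("pics/ov.png",big)
E
python3 fit.py
```

```text
[ 0.49404505 -0.39342892 83.71805918] [ 1.  -1.9 -0.9  1.5 -0.3  1.4]
[ 0.49404505 -0.39342892  0.06290897]
plane pt offset (should be 5mm) [  4.74450403 -37.77502768   6.43797817]
```

View pics/ov.png

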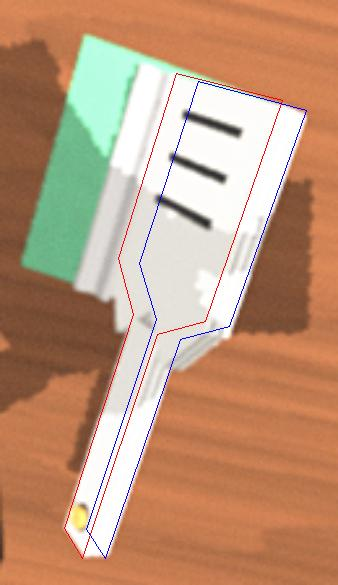

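Call:
{"op": "carry_out", "data": {
  "rows": "-1 0 0 0 0.96;-1 0 0 0 0.96;-1 0 0 0 0.95;-1 0 0 0 0.95;-1 0.41 -0.24 2 0;-1 0.41 -0.24 2 0;-1 0.41 -0.24 2 0;-1 0.41 -0.24 2 0;-1 0.41 -0.24 2 0;-1 0 0 0 0"
}}

```text
t: 1.87
position: [0.494, -0.4042, 0.1356]
tool_rot: [-0.003, 0.998, -0.055, -0.003]
ft_force: [-0.0, 0.2, -1.1]
opening: 0.0876
```

```bash
python3 snap.py wrist w2; python3 snap.py scene s2; python3 - <<'E'
import pickle
from h import *
s,p,d=pickle.load(open("pics/s2.pkl","rb"));crop(p,130,150,260,280,4,"s2c.png")
E
```

```text
1.8667 [ 0.494  -0.4042  0.1356] [-0.0029  0.9985 -0.0549 -0.0033] [-0.   0.2 -1.1] 0.08759758795405152
1.9167 [ 0.4942 -0.4049  0.1383] [-0.002   0.9985 -0.055  -0.0024] [ 0.4  0.2 -0.2] 0.08788069066938876
```

View pics/w2.png

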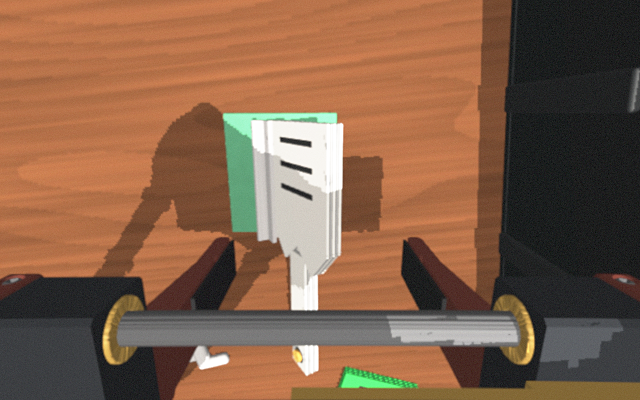

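View pics/s2c.png

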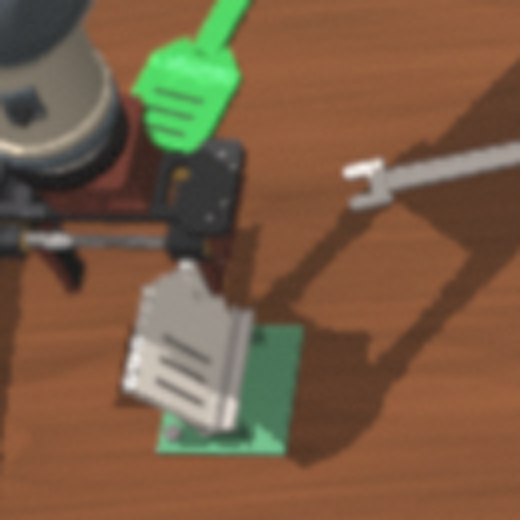

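```bash
python3 - <<'E'
import pickle
from h import *
import fit
s,p,d=pickle.load(open("pics/w2.pkl","rb"))
v=fit.v
R,o=fit.pose(v)
x0,y0=215,100;f=3
big=cv2.resize(p[y0:y0+290,x0:x0+150],None,fx=2,fy=2)
for x,c in((5,(0,0,255)),(-5,(255,0,0))):
    poly=[(x,-70,38),(x,5,38),(x,20,11),(x,115,11),(x,115,-11),(x,20,-11),(x,5,-38),(x,-70,-38)]
    uv=((proj("wrist",fit.W(v,poly),s)-[x0,y0])*2).astype(int);cv2.polylines(big,[uv],True,c,1)
cv2.imwrite("pics/ov2.png",big)
E
```

```text
[ 0.49395853 -0.39339294 83.71720607] [ 1.  -1.9 -0.9  1.5 -0.3  1.4]
[ 0.49395853 -0.39339294  0.06290897]
plane pt offset (should be 5mm) [  4.72222095 -37.86495091   6.45084331]
```

View pics/ov2.png

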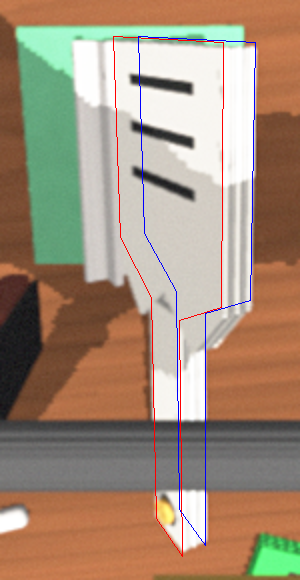

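Call:
{"op": "carry_out", "data": {
  "rows": "-1 0.05 0 0.8 0;-1 0.05 0 0.8 0;-1 0.05 0 0.8 0;-1 0.05 0 0.8 0;-1 0.05 0 0.8 0;-1 0 0 0.7 0;-1 0 0 0 0;-1 0 0 0 0;-1 0 0 0 0;-1 0 0 0 0"
}}

```text
t: 2.8
position: [0.498, -0.4065, 0.0953]
tool_rot: [0.0, 0.998, -0.055, 0.0]
ft_force: [-0.3, -0.1, -0.2]
opening: 0.0877
```

Call:
{"op": "carry_out", "data": {
  "rows": "-1 -0.1 -0.18 0.5 0;-1 0 0 0 0;1 0 0 0 0;1 0 0 0 0;1 0 0 0 0;1 0 0 0 0;1 0 0 0 0;1 0 0 0 0;1 0 0 0 0;1 0 0 0 0",
  "force": 12
}}

```text
t: 3.63
position: [0.497, -0.4044, 0.0897]
tool_rot: [0.0, 0.998, -0.055, 0.0]
ft_force: [0.6, -0.4, -0.9]
opening: 0.0377
```

```bash
python3 snap.py scene s3; python3 - <<'E'
import pickle
from h import *
s,p,d=pickle.load(open("pics/s3.pkl","rb"));crop(p,130,150,260,280,4,"s3c.png")
E
```

```text
3.6333 [ 0.497  -0.4044  0.0897] [ 0.      0.9985 -0.0553  0.    ] [ 0.6 -0.4 -0.9] 0.037666933889482015
```

View pics/s3c.png

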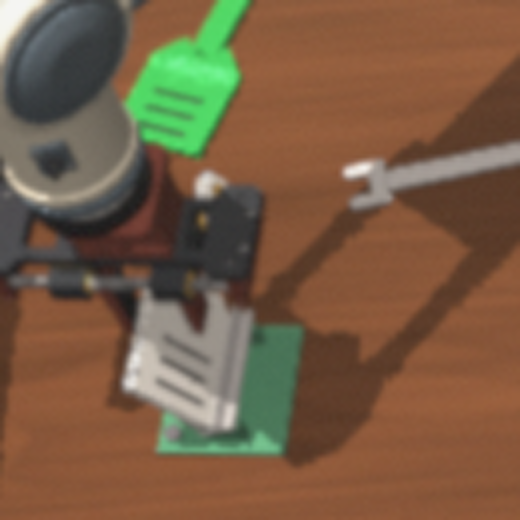

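Call:
{"op": "carry_out", "data": {
  "rows": "1 0 0 0 0;1 0 0 0 0;1 0 0 0 0;1 0 0 0 0;1 0 0 0 0;1 0 0 0 0;1 0 0 0 0;1 0 0 0 0;1 0 0 0 0;1 0 0 0 0"
}}

```text
t: 4.52
position: [0.497, -0.4045, 0.0898]
tool_rot: [0.0, 0.998, -0.055, 0.0]
ft_force: [-0.5, 1.3, 4.0]
opening: 0.0238
```

Call:
{"op": "carry_out", "data": {
  "rows": "1 0 0 0 0;1 0 0.2 -0.35 0;1 0 0.2 -0.35 0;1 0 0.2 -0.35 0;1 0 0.2 -0.35 0;1 0 0.2 -0.35 0;1 0 0.2 -0.35 0;1 0 0.2 -0.35 0;1 0 0.2 -0.35 0;1 0 0.2 -0.35 0",
  "force": 18
}}

```text
t: 5.35
position: [0.4945, -0.4195, 0.1175]
tool_rot: [-0.004, 0.999, -0.054, -0.002]
ft_force: [-0.6, 7.0, -2.4]
opening: 0.0179
```

```bash
python3 snap.py scene s4;python3 snap.py wrist w4; python3 - <<'E'
import pickle
from h import *
s,p,d=pickle.load(open("pics/s4.pkl","rb"));crop(p,130,150,260,280,4,"s4c.png")
E
```

```text
5.35 [ 0.4945 -0.4195  0.1175] [-0.0037  0.9985 -0.0544 -0.0023] [-0.6  7.  -2.4] 0.017925974178610565
5.4 [ 0.4947 -0.4213  0.1194] [-0.0015  0.9985 -0.0549 -0.0013] [-0.9  0.5 -0.4] 0.011145230054620679
```

View pics/s4c.png

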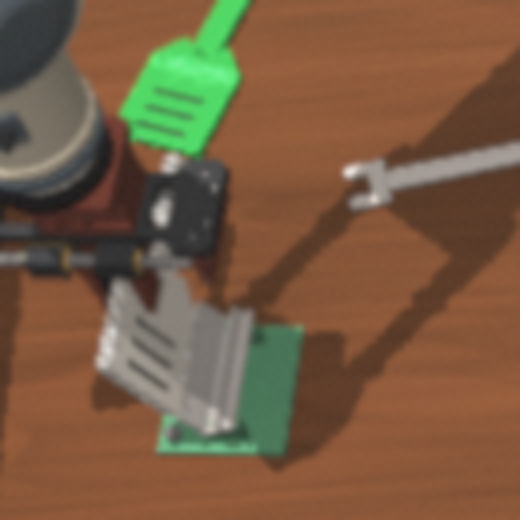

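View pics/w4.png

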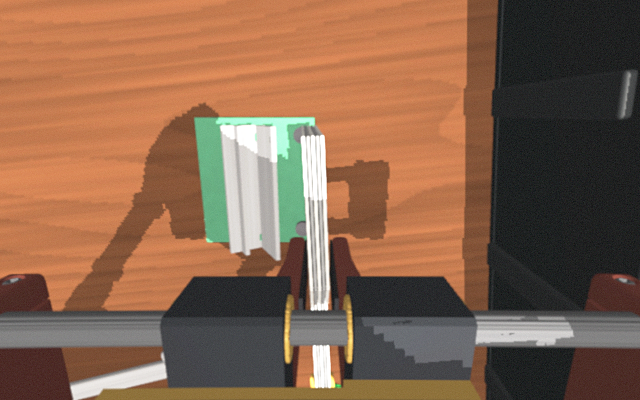

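Call:
{"op": "carry_out", "data": {
  "rows": "1 0 0 -0.5 0;1 0 0 -1.5 0;1 0 0 -3 0;1 0 0 -3 0;1 0 0 -3 0;1 0 0 -3 0;1 0 -1 -2 -0.58;1 0 -2 0 -0.58;1 0 -3 0 -0.58;1 0 -3 0 -0.6",
  "force": 30
}}

```text
t: 6.28
position: [0.496, -0.3321, 0.2804]
tool_rot: [-0.0, 0.999, 0.047, -0.0]
ft_force: [-0.3, 0.3, -6.9]
opening: 0.0092
```

Call:
{"op": "carry_out", "data": {
  "rows": "1 0 -3.5 0 0;1 0 -4 0 0;1 0 -4 0 0;1 0 -4 0 0;1 0 -4 0 0;1 0 -4 0 0;1 0 -4 0 0;1 0 -4 0 0;1 0 -3 0 0;1 0 -1.5 0 0"
}}

```text
t: 7.12
position: [0.4617, 0.0294, 0.281]
tool_rot: [-0.001, 0.999, 0.048, -0.0]
ft_force: [0.3, -0.5, -6.6]
opening: 0.0087
```

Call:
{"op": "carry_out", "data": {
  "rows": "1 1 -1.6 0 0;1 1 -1.6 0 0;1 1 -1.6 0 0;1 1 -1.6 0 0;1 1 -1.5 0 0;1 1 -1.4 0 0;1 0.5 -0.7 0 0;1 0 0 0 0;1 0 0 0 0;1 0 0 0 0"
}}

```text
t: 7.95
position: [0.5177, 0.1309, 0.2811]
tool_rot: [0.0, 0.999, 0.046, -0.0]
ft_force: [-0.4, -0.1, -7.7]
opening: 0.0088
```

```bash
python3 snap.py wrist w5;python3 snap.py scene s5; python3 - <<'E'
import pickle
from h import *
s,p,d=pickle.load(open("pics/s5.pkl","rb"));crop(p,240,110,430,280,3.5,"s5c.png")
E
```

```text
7.95 [0.5177 0.1309 0.2811] [ 3.000e-04  9.989e-01  4.640e-02 -2.000e-04] [-0.4 -0.1 -7.7] 0.008764510457467511
8.0 [0.5177 0.1308 0.2813] [ 3.000e-04  9.989e-01  4.630e-02 -0.000e+00] [-0.4 -0.1 -7. ] 0.00888706729013174
```

View pics/w5.png

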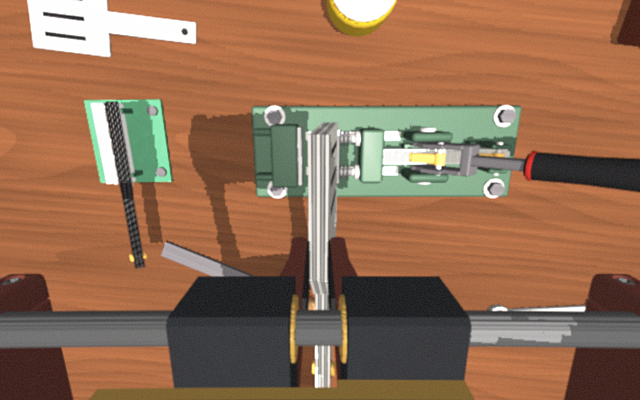

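View pics/s5c.png

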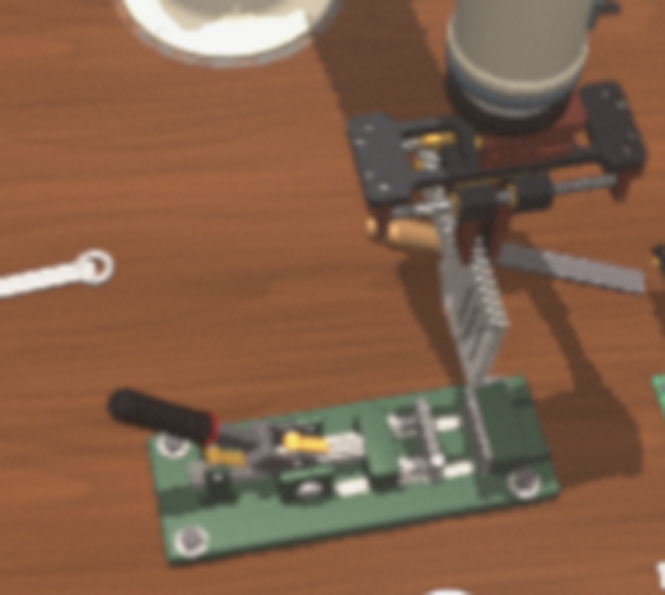

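```bash
python3 - <<'E'
import pickle
from h import *
s,p,d=pickle.load(open("pics/w5.pkl","rb"));crop(p,245,95,395,210,5,"w5c.png");crop(p,380,95,530,210,5,"w5d.png")
E
```

```text
(no output)
```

View pics/w5c.png

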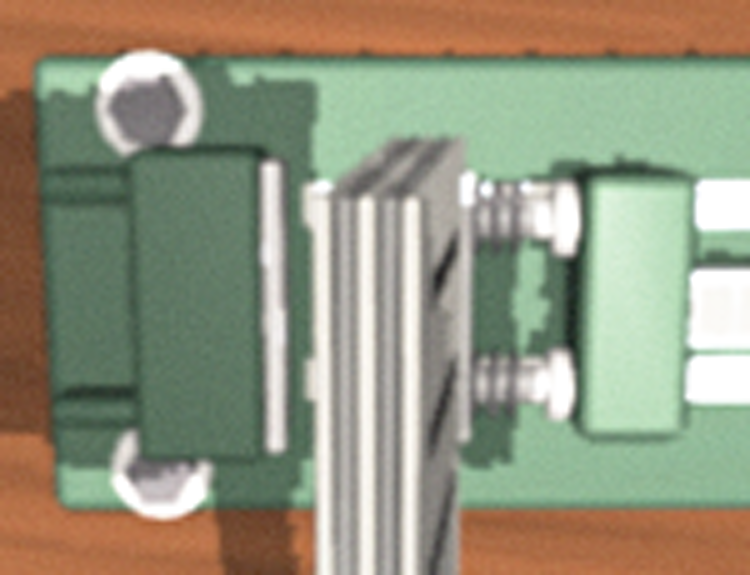

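View pics/w5d.png

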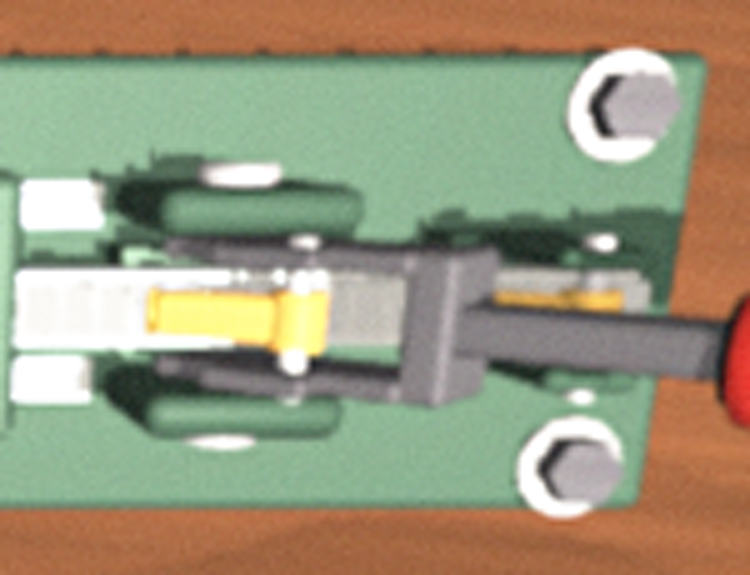

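```bash
python3 - <<'E'
import pickle
from h import *
s,p,d=pickle.load(open("pics/w5.pkl","rb"))
q=s["tool_rot"];print("tool yaw",np.degrees(2*np.arctan2(q[2],q[1])))
c=np.r_[np.array([(38,60),(60,508)])/5+[245,95],np.array([(637,505),(706,58)])/5+[380,95]]
P=ray("wrist",c,0.02,s);print(P.round(4),[np.linalg.norm(P[i]-P[(i+1)%4]).round(4) for i in range(4)],P.mean(0))
D=P[0]+P[1]-P[2]-P[3];yaw=np.arctan2(D[1],D[0]);print("yaw",np.degrees(yaw))
X=np.array([np.cos(yaw),np.sin(yaw),0]);Y=np.array([-X[1],X[0],0]);c0=P.mean(0)
def cl(Q): Q=np.atleast_2d(Q)-c0;return np.c_[Q@X,Q@Y].round(4)
o=np.array([245,95]);f=5
A=lambda a,z,o=o:cl(ray("wrist",np.array(a)/f+o,z,s))
print("fj top L",A([(262,158),(265,455)],.054),"R",A([(285,165),(284,452)],.054),"R@.02",A([(285,165),(284,452)],.02))
print("carr",A([(590,172),(580,435),(692,175),(683,435)],.054))
print("sprung plate right top",A([(473,180),(470,440)],.054))
o2=np.array([380,95])
print("pin lever pivot ~",A([(240,173),(222,442)],.045,o2))
# top cam depth-based lever points
for a in [(0.5562,-0.0696,.142),(0.5567,-0.0798,.1519),(0.5574,-0.0943,.1722),(0.562,-0.1047,.1758),(0.5657,-0.1199,.183)]: print(cl(a))
E
```

```text
tool yaw 5.323781401067032
[[ 0.59    0.214   0.02  ]
 [ 0.4833  0.2044  0.02  ]
 [ 0.5128 -0.1056  0.02  ]
 [ 0.6185 -0.0951  0.02  ]] [np.float64(0.1071), np.float64(0.3115), np.float64(0.1063), np.float64(0.3104)] [0.55114235 0.05444279 0.02      ]
yaw 95.35112193627869
fj top L [[ 0.1017 -0.0328]
 [ 0.1022  0.0327]] R [[ 0.0967 -0.0313]
 [ 0.0979  0.032 ]] R@.02 [[ 0.0983 -0.0299]
 [ 0.0995  0.0393]]
carr [[ 0.0307 -0.0298]
 [ 0.0309  0.0281]
 [ 0.0086 -0.0291]
 [ 0.0076  0.0282]]
sprung plate right top [[ 0.056  -0.0281]
 [ 0.0557  0.0293]]
pin lever pivot ~ [[-0.0424 -0.029 ]
 [-0.0437  0.0317]]
[[-0.124   0.0065]]
[[-0.1342  0.007 ]]
[[-0.1487  0.0076]]
[[-0.1595  0.004 ]]
[[-0.1749  0.0018]]
```

```bash
python3 - <<'E'
import pickle
from h import *
s,p,d=pickle.load(open("pics/w5.pkl","rb"))
uv=np.array([(370,250),(370,300),(370,400),(370,500),(370,560)])/5+[245,95]
print(pts("wrist",uv.round(),d,s).round(4), s["position"])
uv=np.array([(400,150),(420,145),(440,200)])/5+[245,95]
print(pts("wrist",uv.round(),d,s).round(4))
E
```

```text
[[0.5764 0.1362 0.2659]
 [0.5717 0.1358 0.2652]
 [0.5621 0.1349 0.265 ]
 [0.5522 0.134  0.2649]
 [0.546  0.1334 0.2645]] [0.51769991 0.13086794 0.28107252]
[[0.5841 0.1332 0.2176]
 [0.5847 0.1306 0.2109]
 [0.58   0.1289 0.2391]]
```

```bash
python3 snap.py top t5; python3 - <<'E'
import pickle
from h import *
s,p,d=pickle.load(open("pics/s5.pkl","rb"))
C=cloud("scene",d)
ys,xs=np.where(d>0);P=C[ys,xs]
L=np.array([np.cos(np.radians(5.32)),np.sin(np.radians(5.32))]);N=np.array([-L[1],L[0]])
rel=P[:,:2]-s["position"][:2];a=rel@L;b=rel@N
m=(a>-0.13)&(a<0.09)&(abs(b)<0.012)&(P[:,2]>.1)&(P[:,2]<.33)
for lo in np.arange(-.12,.09,.01):
    k=m&(a>=lo)&(a<lo+.01)
    if k.any(): print(round(lo,2),k.sum(),P[k,2].min().round(3),np.percentile(P[k,2],95).round(3),b[k].mean().round(4))
crop(p,350,150,400,230,8,"s5d.png")
s,p,d=pickle.load(open("pics/t5.pkl","rb"));crop(p,230,120,330,220,6,"t5c.png")
E
```

```text
8.05 [0.5177 0.1308 0.2814] [1.000e-04 9.989e-01 4.630e-02 1.000e-04] [-0.3  0.7 -7.2] 0.009058257581231684
-0.12 6 0.22 0.233 -0.008
-0.11 16 0.223 0.235 -0.0065
-0.1 6 0.215 0.234 -0.0066
-0.09 6 0.215 0.223 -0.0102
-0.08 11 0.222 0.238 -0.008
-0.07 6 0.215 0.236 -0.0082
-0.06 12 0.22 0.237 -0.0081
-0.05 18 0.218 0.236 -0.0077
-0.04 14 0.217 0.242 -0.0099
-0.03 20 0.204 0.242 -0.0101
-0.02 16 0.206 0.249 -0.0095
-0.01 29 0.215 0.29 -0.0033
-0.0 97 0.213 0.318 -0.0005
0.01 86 0.213 0.318 -0.0021
0.02 41 0.216 0.267 -0.0062
0.03 48 0.214 0.268 -0.0061
0.04 43 0.212 0.27 -0.0065
0.05 44 0.215 0.269 -0.0066
0.06 81 0.192 0.268 -0.0054
```

View pics/s5d.png

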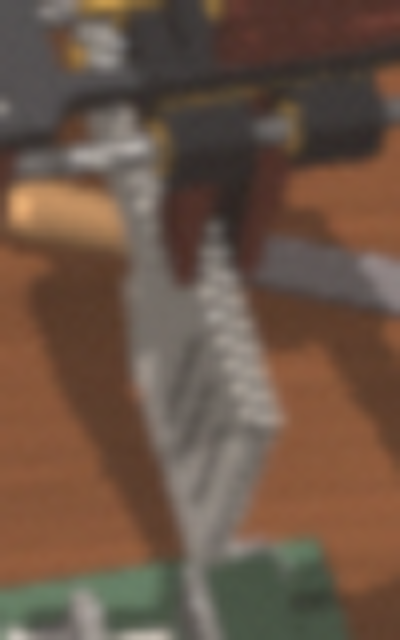

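Call:
{"op": "carry_out", "data": {
  "rows": "1 0.26 -0.5 0 0;1 0.25 -0.5 1 0;1 0 0 2 0;1 0 0 2 0;1 0 0 2 0;1 0 0 2 0;1 0 0 2 0;1 0 0 2 0;1 0 0 1 0;1 0 0 0 0"
}}

```text
t: 8.93
position: [0.5204, 0.1421, 0.1371]
tool_rot: [0.0, 0.999, 0.047, -0.003]
ft_force: [-0.9, 0.9, -7.0]
opening: 0.0094
```

```bash
python3 snap.py wrist w6;python3 - <<'E'
import pickle
from h import *
s,p,d=pickle.load(open("pics/w6.pkl","rb"));crop(p,160,40,420,250,3,"w6c.png")
E
```

```text
8.9333 [0.5204 0.1421 0.1371] [ 4.000e-04  9.989e-01  4.690e-02 -3.200e-03] [-0.9  0.9 -7. ] 0.009361904044227584
```

View pics/w6c.png

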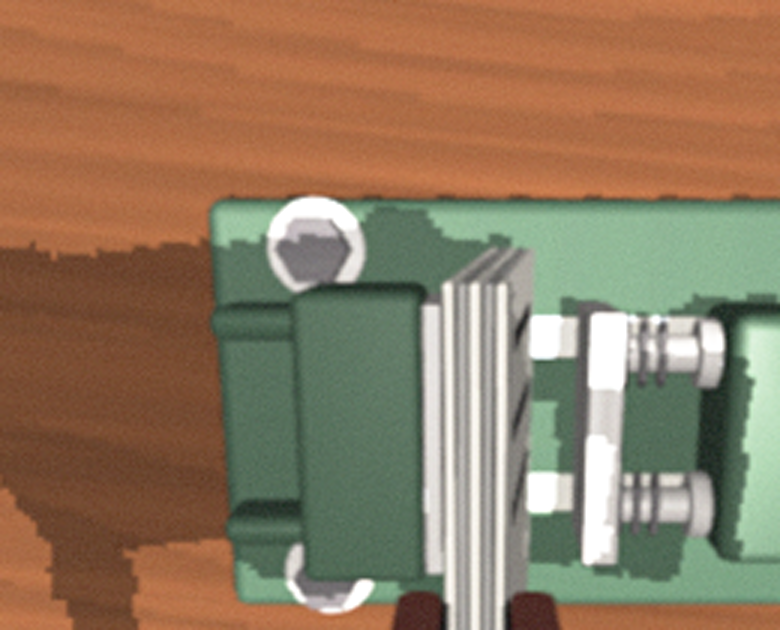

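```bash
python3 - <<'E'
import pickle
from h import *
s,p,d=pickle.load(open("pics/w6.pkl","rb"))
c0=np.array([.5511,.0544]);yaw=np.radians(95.35);X=np.array([np.cos(yaw),np.sin(yaw)]);Y=np.array([-X[1],X[0]])
def A(a,z): Q=ray("wrist",np.array(a)/3+[160,40],z,s)[:,:2]-c0;return (np.c_[Q@X,Q@Y]*1000).round(1)
print("tcp",(s["position"][:2]-c0)@X,(s["position"][:2]-c0)@Y)
print("fj L edge top",A([(424,305),(428,572)],.054),"R",A([(441,310),(442,570)],.054))
print("base far-left",A([(212,202),(240,600)],.02))
print("plate",A([(586,312),(585,560),(625,312),(617,562)],.054))
print("pk top",A([(443,285),(445,560),(505,285),(505,560)],.123), "far foot corners", A([(530,300)],.06))
E
```

```text
tcp 0.09015021741398362 0.022364921856643825
fj L edge top [[101.6 -32. ]
 [101.5  31. ]] R [[ 97.9 -30.9]
 [ 98.2  30.5]]
base far-left [[155.5 -54.1]
 [155.5  51.8]]
plate [[ 65.6 -30.5]
 [ 64.   27.9]
 [ 56.9 -30.5]
 [ 56.4  28.5]]
pk top [[ 95.3 -41.1]
 [ 95.4   3.4]
 [ 85.8 -41.1]
 [ 85.4   3.4]] far foot corners [[ 78.4 -33.6]]
```

Call:
{"op": "carry_out", "data": {
  "rows": "1 0 0 0.3 0;1 0 0 0.3 0;1 0 0 0.3 0;1 0 0 0.3 0;1 0 0 0.3 0;1 0 0 0.3 0;1 0 0 0.3 0;1 0 0 0 0;1 0 0 0 0;1 0 0 0 0"
}}

```text
t: 9.82
position: [0.5222, 0.1421, 0.1203]
tool_rot: [-0.0, 0.999, 0.047, 0.0]
ft_force: [0.2, 0.4, -6.4]
opening: 0.009
```

Call:
{"op": "carry_out", "data": {
  "rows": "1 0 0 0.15 0;1 0 0 0.15 0;1 0 0 0.15 0;1 0 0 0.15 0;1 0 0 0.1 0;1 0 0 0.1 0;1 0 0 0 0;1 0 0 0 0;1 0 0 0 0;1 0 0 0 0"
}}

```text
t: 10.65
position: [0.5229, 0.1423, 0.1134]
tool_rot: [-0.0, 0.999, 0.047, 0.001]
ft_force: [1.5, 0.8, 3.1]
opening: 0.0092
```

```bash
python3 snap.py wrist w7;python3 snap.py scene s7;python3 - <<'E'
import pickle
from h import *
s,p,d=pickle.load(open("pics/w7.pkl","rb"));crop(p,200,60,400,260,3,"w7c.png")
s,p,d=pickle.load(open("pics/s7.pkl","rb"));crop(p,280,180,410,280,5,"s7c.png")
E
```

```text
10.65 [0.5229 0.1423 0.1134] [-2.000e-04  9.989e-01  4.680e-02  1.300e-03] [1.5 0.8 3.1] 0.00915956407949933
10.7 [0.5229 0.1423 0.1134] [-2.000e-04  9.989e-01  4.680e-02  1.300e-03] [2.2 1.2 4.9] 0.009354683569321925
```

View pics/w7c.png

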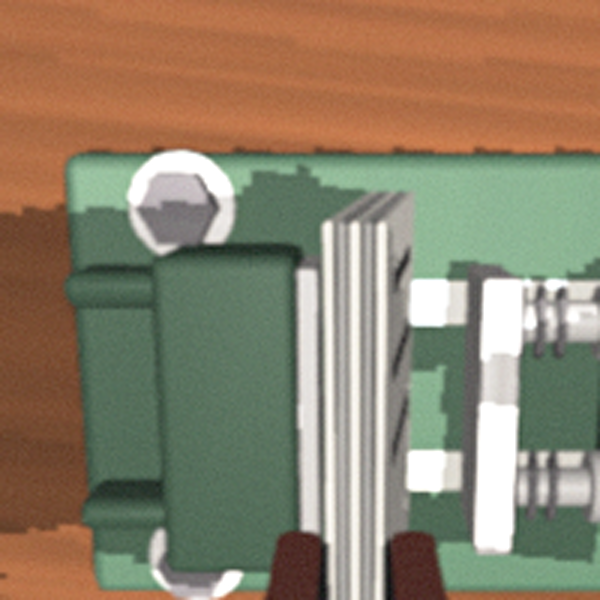

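View pics/s7c.png

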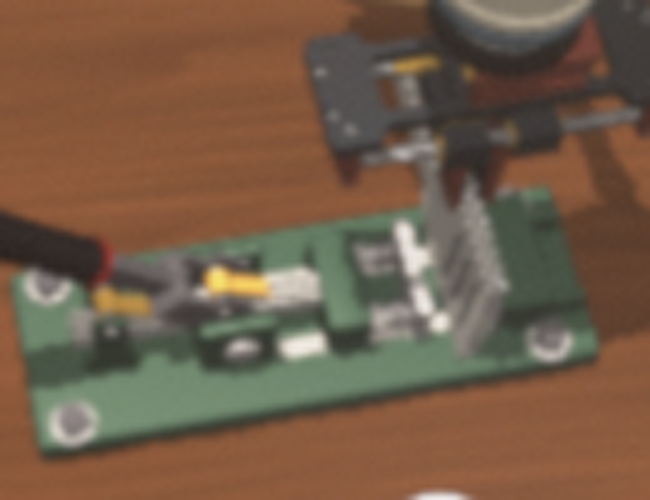

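```bash
python3 - <<'E'
import pickle
from h import *
s,p,d=pickle.load(open("pics/w7.pkl","rb"))
uv=np.array([(355,240),(355,300),(355,400),(355,500),(355,560)])/3+[200,60]
print(pts("wrist",uv.round(),d,s).round(4))
print("jaw top",pts("wrist",np.array([[230/3+200,400/3+60]]).round(),d,s).round(4),"bed",pts("wrist",np.array([[500/3+200,200/3+60]]).round(),d,s).round(4))
E
```

```text
[[0.5838 0.1484 0.0979]
 [0.5744 0.1475 0.097 ]
 [0.5584 0.146  0.0973]
 [0.5406 0.1444 0.0964]
 [0.5295 0.1433 0.0958]]
jaw top [[0.5456 0.1706 0.0531]] bed [[0.5899 0.1148 0.0185]]
```

Call:
{"op": "carry_out", "data": {
  "rows": "0.7 0 0 0 0;0.5 0 0 0 0;0.3 0 0 0 0;0.3 0 0 0 0;0.3 0 0 0 0;0.3 0 0 -0.5 0;0.3 0 0 -1 0;0.3 0 0 -2 0;0.3 0 0 -2.5 0;0.3 0 0 -2.5 0"
}}

```text
t: 11.58
position: [0.5219, 0.142, 0.1987]
tool_rot: [0.0, 0.999, 0.047, -0.0]
ft_force: [-0.6, 0.6, 0.4]
opening: 0.0309
```

```bash
python3 snap.py wrist w8;python3 - <<'E'
import pickle
from h import *
s,p,d=pickle.load(open("pics/w8.pkl","rb"))
E
```

```text
11.5833 [0.5219 0.142  0.1987] [ 0.000e+00  9.989e-01  4.680e-02 -2.000e-04] [-0.6  0.6  0.4] 0.03092820840370222
```

View pics/w8.png

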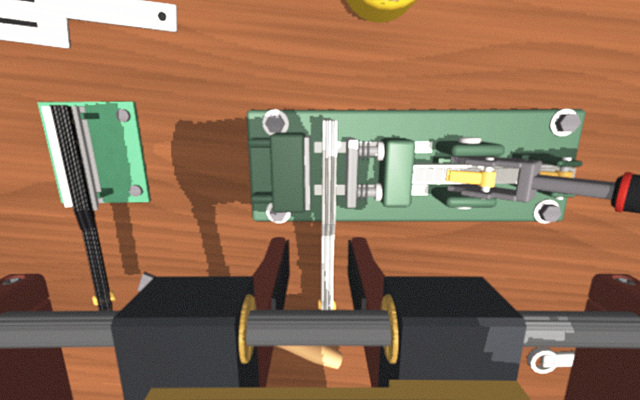

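```bash
python3 -c "
from station import ctrl
print(ctrl.sense()['joint_positions'].round(3))"
```

```text
[ 0.203 -0.076  1.462 -0.     1.746  1.68 ]
```

Call:
{"op": "carry_out", "data": {
  "rows": "-0.3 0 0 -2 -1.4;-0.3 0 0 -2 -1.4;-0.3 0 0 -2 -1.4;-0.3 0 0 -2 -1.4;-0.3 0 0 0 -1.4;-0.3 0 0 0 -1.4;-0.3 0 0 0 -1.4;-0.3 0 0 0 -1.4;-0.3 0 0 0 -1.4;-0.3 0 0 0 -1.4"
}}

```text
t: 12.47
position: [0.5222, 0.1421, 0.278]
tool_rot: [0.0, 0.79, 0.614, 0.0]
ft_force: [0.3, -0.8, -0.3]
opening: 0.0571
```

Call:
{"op": "carry_out", "data": {
  "rows": "-0.3 0 0 0 -1;-0.3 0 0 0 -1;-0.3 0 0 0 -1;-0.3 0 0 0 -1;-0.3 -3.5 0 0 0;-0.3 -4 0 0 0;-0.3 -4 0 0 0;-0.3 -4 0 0 0;-0.3 -4 0 0 0;-0.3 -3 0 0 0"
}}

```text
t: 13.3
position: [0.543, -0.0848, 0.278]
tool_rot: [0.001, 0.674, 0.739, 0.0]
ft_force: [0.7, -0.1, -0.1]
opening: 0.0572
```

```bash
python3 snap.py wrist w9; python3 snap.py top t9
```

```text
13.3 [ 0.543  -0.0848  0.278 ] [7.000e-04 6.737e-01 7.390e-01 0.000e+00] [ 0.7 -0.1 -0.1] 0.05720435691083681
13.35 [ 0.5431 -0.089   0.2774] [ 0.0013  0.6753  0.7376 -0.0013] [-2.  -1.6 -0.5] 0.05696185123237925
```

View pics/w9.png

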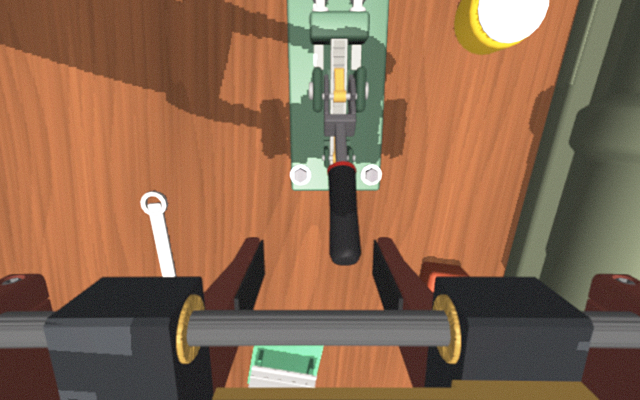

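```bash
python3 snap.py wrist w10; python3 - <<'E'
import pickle
from h import *
s,p,d=pickle.load(open("pics/w10.pkl","rb"))
q=s["tool_rot"];print("tool yaw",np.degrees(2*np.arctan2(q[2],q[1])))
c0=np.array([.5511,.0544]);yaw=np.radians(95.35);X=np.array([np.cos(yaw),np.sin(yaw)]);Y=np.array([-X[1],X[0]])
C=cloud("wrist",d,s);g=p.max(2)
for v in range(165,262,8):
    row=np.where((g[v]<60)&(np.arange(640)>300)&(np.arange(640)<380))[0]
    if len(row)<5: continue
    u=int(row.mean());Q=C[v,u];Q2=Q[:2]-c0
    print(v,row.min(),row.max(),(Q2@X*1000).round(1),(Q2@Y*1000).round(1),Q[2].round(4))
crop(p,270,0,410,270,2.2,"w10c.png")
E
```

```text
13.4 [ 0.5431 -0.0861  0.2773] [ 5.000e-04  6.754e-01  7.375e-01 -5.000e-04] [-0.7  1.  -0.1] 0.05708025141794119
tool yaw 95.03697910370683
165 336 349 -109.9 -0.1 0.1293
173 329 354 -116.0 1.1 0.1352
181 330 354 -121.8 0.6 0.1413
189 329 355 -127.4 0.9 0.1472
197 330 355 -133.3 1.1 0.1513
205 331 356 -138.5 0.6 0.1574
213 331 356 -143.7 1.0 0.1629
221 331 357 -148.4 0.5 0.1691
229 331 358 -153.2 0.9 0.1743
237 331 359 -158.4 0.3 0.1783
245 331 378 -162.9 -2.4 0.1835
253 331 379 -168.8 -4.7 0.185
261 336 379 -178.4 -6.3 0.1788
```

View pics/w10c.png

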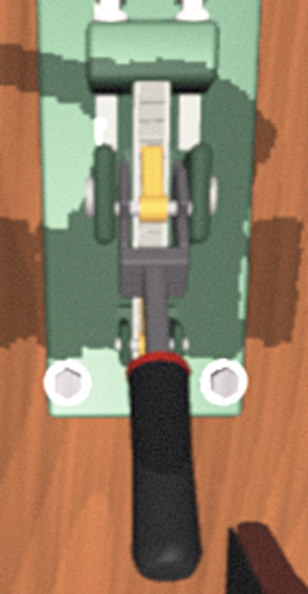

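Call:
{"op": "carry_out", "data": {
  "rows": "-0.3 -0.3 0.7 0 0;-0.3 -0.3 0.7 0 0;-0.3 -0.3 0.6 1 0;-0.3 0 0 2 0;-0.3 0 0 2 0;-0.3 0 0 2 0;-0.3 0 0 2 0;-0.3 0 0 2 0;-0.3 0 0 1 0;-0.3 0 0 0 0",
  "force": 25
}}

```text
t: 14.28
position: [0.5629, -0.0878, 0.1532]
tool_rot: [-0.003, 0.673, 0.74, -0.001]
ft_force: [0.3, 0.1, 0.1]
opening: 0.0568
```

Call:
{"op": "carry_out", "data": {
  "rows": "-0.3 0 0 0 0;-0.3 0 0 0 0;-0.3 0 0 0 0;0 0 0 0 0;0 0 0 0 0;0 0 0 0 0;0 0 0 0 0;0 0 0 0 0;0 0 0 0 0;0 0 0 0 0"
}}

```text
t: 15.12
position: [0.5639, -0.089, 0.1571]
tool_rot: [-0.0, 0.673, 0.739, -0.0]
ft_force: [0.7, -0.1, -0.3]
opening: 0.044
```

Call:
{"op": "carry_out", "data": {
  "rows": "0 -0.5 0 0.6 0;0 0 0 0 0;0 0 0 0 0;1 0 0 0 0;1 0 0 0 0;1 0 0 0 0;1 0 0 0 0;1 0 0 0 0;1 0 0 0 0;1 0 0 0 0",
  "force": 25
}}

```text
t: 15.95
position: [0.5651, -0.0939, 0.1513]
tool_rot: [0.001, 0.673, 0.74, 0.001]
ft_force: [5.0, 0.7, -1.3]
opening: 0.0244
```

```bash
python3 snap.py wrist w11; python3 snap.py scene s11; python3 - <<'E'
import pickle
from h import *
s,p,d=pickle.load(open("pics/w11.pkl","rb"))
c0=np.array([.5511,.0544]);yaw=np.radians(95.35);X=np.array([np.cos(yaw),np.sin(yaw)]);Y=np.array([-X[1],X[0]])
r=s["position"][:2]-c0;x=r@X+.043;z=s["position"][2]-.045;print(x,r@Y,z,"r",np.hypot(x,z),"ang",np.degrees(np.arctan2(-x,z)))
s,p,d=pickle.load(open("pics/s11.pkl","rb"));crop(p,240,130,430,280,3.5,"s11c.png")
E
```

```text
15.95 [ 0.5651 -0.0939  0.1513] [7.000e-04 6.731e-01 7.395e-01 6.000e-04] [ 5.   0.7 -1.3] 0.024408459347622726
16.0 [ 0.5651 -0.0939  0.1513] [7.000e-04 6.731e-01 7.395e-01 7.000e-04] [ 5.   0.4 -0.9] 0.024477741769136196
-0.10592043552285725 -0.00015221896485584417 0.10628235700326723 r 0.15005025182092066 ang 44.9022795459521
```

View pics/w11.png

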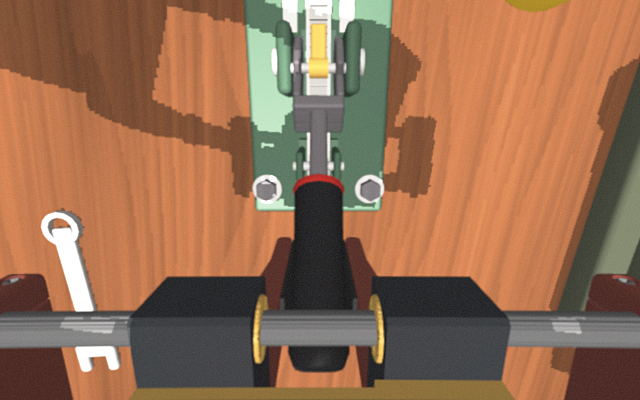

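View pics/s11c.png

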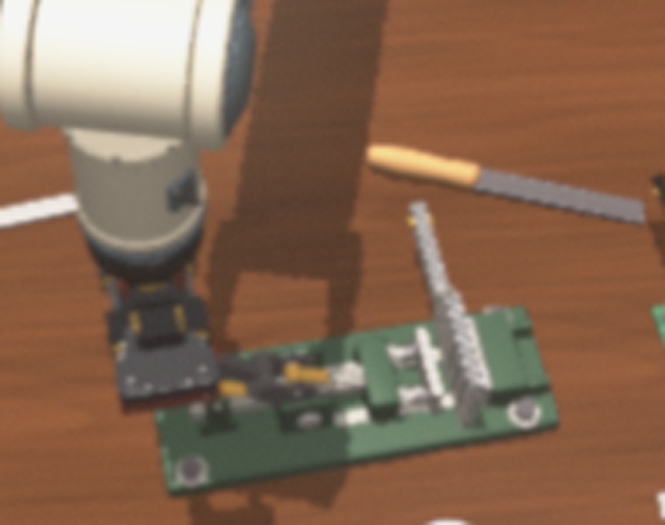

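Call:
{"op": "carry_out", "data": {
  "rows": "1 0.69 0 -0.64 0;1 0.72 0 -0.6 0;1 0.76 0 -0.55 0;1 0.79 0 -0.5 0;1 0.82 0 -0.45 0;1 0.85 0 -0.4 0;1 0.87 0 -0.35 0;1 0.89 0 -0.29 0;1 0 0 0 0;1 0 0 0 0"
}}

```text
t: 16.88
position: [0.5591, -0.0302, 0.1882]
tool_rot: [0.001, 0.673, 0.74, 0.0]
ft_force: [6.4, 0.0, -4.2]
opening: 0.0241
```

```bash
cat > ang.py <<'E'
from h import *
s=ctrl.sense()
c0=np.array([.5511,.0544]);yaw=np.radians(95.35);X=np.array([np.cos(yaw),np.sin(yaw)]);Y=np.array([-X[1],X[0]])
r=s["position"][:2]-c0;x=r@X+.043;z=s["position"][2]-.045;a=np.degrees(np.arctan2(-x,z));print("t",s["t"],"x",x.round(4),"y",(r@Y).round(4),"z",z.round(4),"r",np.hypot(x,z).round(4),"lean",a.round(2),"lever",np.radians(45-a).round(3),s["ft_force"].round(1),s["opening"])
E
python3 ang.py; python3 snap.py wrist w12
```

```text
t 16.8833 x -0.0419 y -0.0001 z 0.1432 r 0.1492 lean 16.32 lever 0.5 [ 6.4  0.  -4.2] 0.024137543654489616
16.8833 [ 0.5591 -0.0302  0.1882] [6.000e-04 6.730e-01 7.396e-01 2.000e-04] [ 6.4  0.  -4.2] 0.024137543654489616
```

View pics/w12.png

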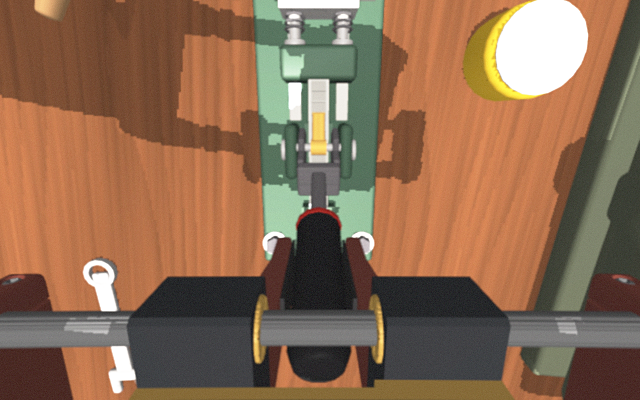

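Call:
{"op": "carry_out", "data": {
  "rows": "1 -0.89 0 0.29 0;1 -0.87 0 0.35 0;1 -0.85 0 0.4 0;1 -0.82 0 0.45 0;1 -0.79 0 0.5 0;1 -0.76 0 0.55 0;1 -0.72 0 0.6 0;1 -0.69 0 0.64 0;1 0 0 0 0;1 0 0 0 0"
}}

```text
t: 17.77
position: [0.5652, -0.0943, 0.1525]
tool_rot: [0.001, 0.673, 0.739, 0.001]
ft_force: [3.9, 2.9, 6.7]
opening: 0.0246
```

```bash
python3 ang.py; python3 snap.py top t13; python3 - <<'E'
import pickle
from h import *
s,p,d=pickle.load(open("pics/t13.pkl","rb"));crop(p,245,145,345,205,8,"t13c.png")
E
```

```text
t 17.7667 x -0.1063 y -0.0002 z 0.1075 r 0.1512 lean 44.69 lever 0.005 [3.9 2.9 6.7] 0.024611984271087836
17.7667 [ 0.5652 -0.0943  0.1525] [0.0012 0.6732 0.7395 0.001 ] [3.9 2.9 6.7] 0.024611984271087836
```

View pics/t13c.png

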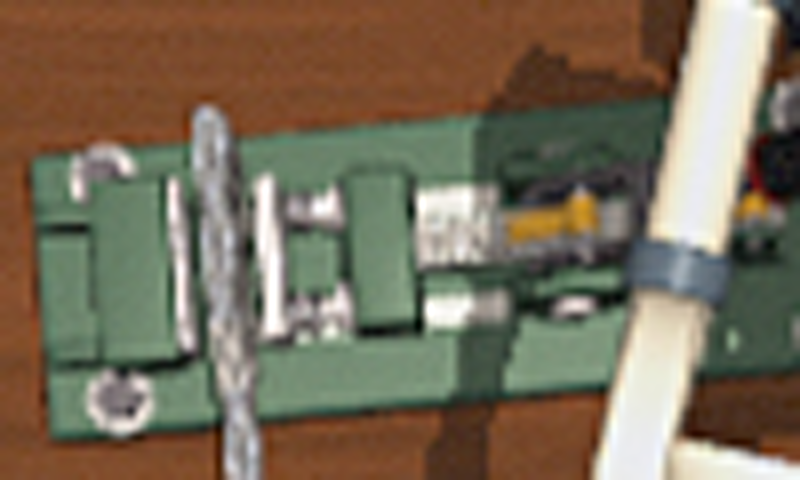

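```bash
cat > gap.py <<'E'
from h import *
c0=np.array([.5511,.0544]);yaw=np.radians(95.35);X=np.array([np.cos(yaw),np.sin(yaw)]);Y=np.array([-X[1],X[0]])
def A(n,a,z,s=None): Q=ray(n,a,z,s)[:,:2]-c0;return (np.c_[Q@X,Q@Y]*1000).round(1)
E
python3 - <<'E'
from gap import *
T=lambda a:A("top",np.array(a)/8+[245,145],.054)
print("fixed",T([(181,180),(194,350)]));print("plate L",T([(256,178),(268,338)]),"plate R",T([(276,176),(287,330)]))
print("carr L",T([(345,170),(354,330)]),"R",T([(411,175),(415,325)]))
T0=lambda a:A("top",np.array(a)/5.5+[240,140],.054)
print("before: plate L",T0([(215,147),(226,258)]),"R",T0([(231,147),(242,256)]),"carr L",T0([(274,143),(283,250)]),"R",T0([(322,145),(328,247)]))
E
```

```text
fixed [[ 96.1 -30.3]
 [ 96.4  33.5]]
plate L [[ 68.5 -28.4]
 [ 69.1  31.7]] plate R [[ 61.1 -28.4]
 [ 61.9  29.5]]
carr L [[ 35.6 -28.2]
 [ 37.5  31.9]] R [[ 11.5 -23.9]
 [ 15.1  32.2]]
before: plate L [[ 62.3 -29.3]
 [ 61.5  31.5]] R [[ 53.7 -28.5]
 [ 52.9  31.2]] carr L [[ 30.6 -28.4]
 [ 30.9  30.1]] R [[  5.  -24.8]
 [  6.9  30.8]]
```

Call:
{"op": "carry_out", "data": {
  "rows": "1 0.69 0 -0.64 0;1 0.72 0 -0.6 0;1 0.76 0 -0.55 0;1 0.79 0 -0.5 0;1 0.82 0 -0.45 0;1 0.85 0 -0.4 0;1 0.87 0 -0.35 0;1 0.89 0 -0.29 0;1 0 0 0 0;1 0 0 0 0"
}}

```text
t: 18.65
position: [0.5593, -0.0314, 0.188]
tool_rot: [0.001, 0.673, 0.739, -0.0]
ft_force: [7.6, -0.9, -3.9]
opening: 0.0241
```

```bash
python3 ang.py
```

```text
t 18.65 x -0.0432 y -0.0001 z 0.143 r 0.1494 lean 16.81 lever 0.492 [ 7.6 -0.9 -3.9] 0.02412143179775625
```

Call:
{"op": "carry_out", "data": {
  "rows": "1 -0.89 0 0.29 0;1 -0.87 0 0.35 0;1 -0.85 0 0.4 0;1 -0.82 0 0.45 0;1 -0.79 0 0.5 0;1 -0.76 0 0.55 0;1 -0.72 0 0.6 0;1 -0.69 0 0.64 0;1 0 0 0 0;1 0 0 0 0"
}}

```text
t: 19.48
position: [0.5651, -0.0935, 0.153]
tool_rot: [0.001, 0.673, 0.74, 0.001]
ft_force: [1.9, 5.2, 8.1]
opening: 0.0244
```

```bash
python3 ang.py; python3 snap.py top t14; python3 - <<'E'
import pickle
from h import *
s,p,d=pickle.load(open("pics/t14.pkl","rb"));crop(p,245,145,345,205,8,"t14c.png")
E
```

```text
t 19.4833 x -0.1056 y -0.0002 z 0.108 r 0.151 lean 44.36 lever 0.011 [1.9 5.2 8.1] 0.02443793601165908
19.4833 [ 0.5651 -0.0935  0.153 ] [0.0008 0.673  0.7397 0.0014] [1.9 5.2 8.1] 0.02443793601165908
```

View pics/t14c.png

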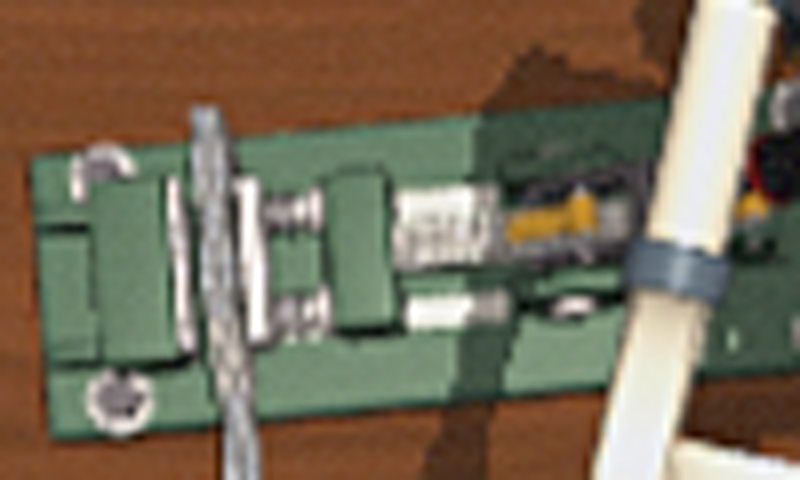

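Call:
{"op": "carry_out", "data": {
  "rows": "1 0.69 0 -0.64 0;1 0.72 0 -0.6 0;1 0.76 0 -0.55 0;1 0.79 0 -0.5 0;1 0.82 0 -0.45 0;1 0.85 0 -0.4 0;1 0.87 0 -0.35 0;1 0.89 0 -0.29 0;1 0.1 0 0 0;1 0 0 0 0"
}}

```text
t: 20.37
position: [0.5592, -0.0309, 0.1882]
tool_rot: [0.002, 0.674, 0.739, -0.001]
ft_force: [8.6, -2.1, -1.8]
opening: 0.0244
```

```bash
python3 ang.py
```

```text
t 20.3667 x -0.0427 y -0.0001 z 0.1432 r 0.1495 lean 16.59 lever 0.496 [ 8.6 -2.1 -1.8] 0.024352265471058655
```

Call:
{"op": "carry_out", "data": {
  "rows": "1 -0.89 0 0.29 0;1 -0.87 0 0.35 0;1 -0.85 0 0.4 0;1 -0.82 0 0.45 0;1 -0.79 0 0.5 0;1 -0.76 0 0.55 0;1 -0.72 0 0.6 0;1 -0.69 0 0.64 0;1 -0.1 0 0 0;1 0 0 0 0"
}}

```text
t: 21.2
position: [0.565, -0.0923, 0.1534]
tool_rot: [-0.0, 0.673, 0.74, 0.002]
ft_force: [1.8, 9.9, 11.1]
opening: 0.0248
```

```bash
python3 ang.py; python3 snap.py top t15; python3 - <<'E'
import pickle
from h import *
s,p,d=pickle.load(open("pics/t15.pkl","rb"));crop(p,245,145,345,205,8,"t15c.png")
E
```

```text
t 21.2 x -0.1044 y -0.0002 z 0.1084 r 0.1505 lean 43.92 lever 0.019 [ 1.8  9.9 11.1] 0.024817558912263813
21.2 [ 0.565  -0.0923  0.1534] [-0.      0.6727  0.7399  0.0022] [ 1.8  9.9 11.1] 0.024817558912263813
```

View pics/t15c.png

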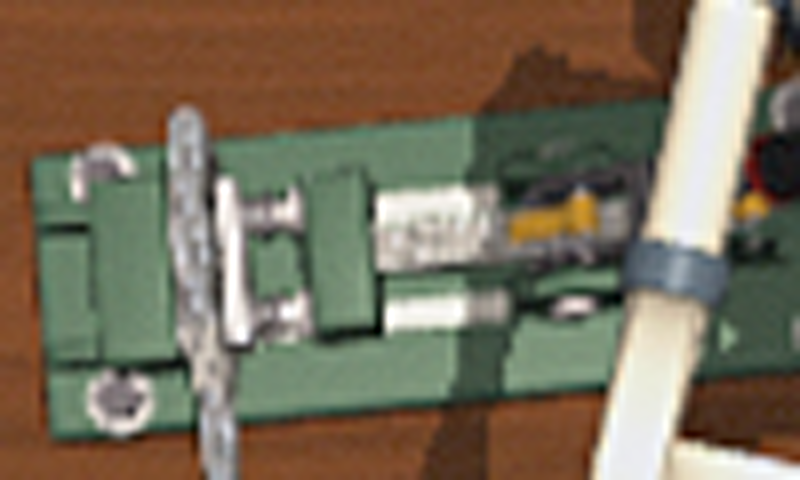

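```bash
python3 - <<'E'
from gap import *
T=lambda a:A("top",np.array(a)/8+[245,145],.054)
print("t14 plate L",T([(235,180),(247,340)]),"R",T([(257,178),(269,335)]),"carr L",T([(324,170),(333,330)]),"R",T([(391,175),(395,325)]))
print("t15 plate L",T([(216,182),(226,343)]),"R",T([(236,180),(247,340)]),"carr L",T([(302,180),(313,333)]),"R",T([(370,175),(378,325)]))
E
python3 snap.py scene s15; python3 - <<'E'
import pickle
from h import *
s,p,d=pickle.load(open("pics/s15.pkl","rb"));crop(p,310,180,410,260,7,"s15c.png")
E
```

```text
t14 plate L [[ 76.3 -28.4]
 [ 76.8  31.7]] R [[ 68.2 -28.3]
 [ 68.7  30.7]] carr L [[ 43.3 -28.9]
 [ 45.2  31.1]] R [[ 18.9 -24.6]
 [ 22.4  31.5]]
t15 plate L [[ 83.4 -28.3]
 [ 84.6  32.1]] R [[ 75.9 -28.3]
 [ 76.8  31.7]] carr L [[ 51.7 -26. ]
 [ 52.6  31.5]] R [[ 26.6 -25.4]
 [ 28.6  30.9]]
21.25 [ 0.565  -0.0923  0.1534] [1.000e-04 6.727e-01 7.399e-01 2.100e-03] [ 1.3  9.2 10.4] 0.02439137079025014
```

View pics/s15c.png

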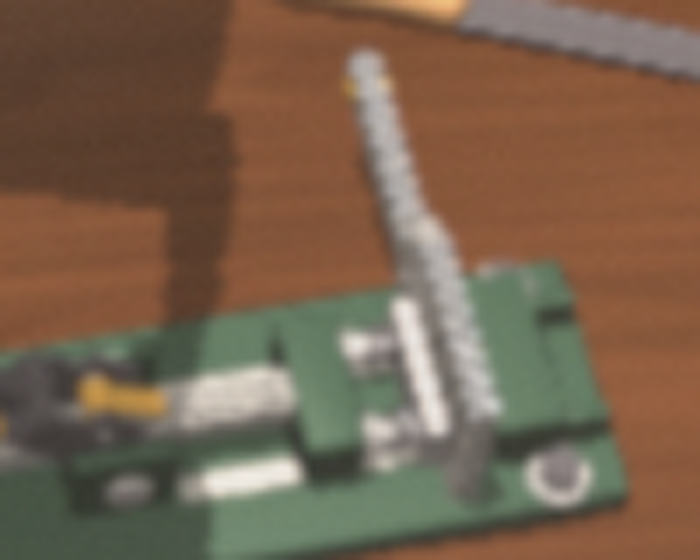

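Call:
{"op": "carry_out", "data": {
  "rows": "1 0.69 0 -0.64 0;1 0.72 0 -0.6 0;1 0.76 0 -0.55 0;1 0.79 0 -0.5 0;1 0.82 0 -0.45 0;1 0.85 0 -0.4 0;1 0.87 0 -0.35 0;1 0.89 0 -0.29 0;1 0.15 0 0 0;1 0 0 0 0"
}}

```text
t: 22.13
position: [0.5592, -0.031, 0.1882]
tool_rot: [0.002, 0.674, 0.739, -0.001]
ft_force: [8.8, -5.2, -3.0]
opening: 0.024
```

```bash
python3 ang.py
```

```text
t 22.1333 x -0.0428 y -0.0001 z 0.1432 r 0.1494 lean 16.65 lever 0.495 [ 8.8 -5.2 -3. ] 0.02401847619372243
```

Call:
{"op": "carry_out", "data": {
  "rows": "1 -0.89 0 0.29 0;1 -0.87 0 0.35 0;1 -0.85 0 0.4 0;1 -0.82 0 0.45 0;1 -0.79 0 0.5 0;1 -0.76 0 0.55 0;1 -0.72 0 0.6 0;1 -0.69 0 0.64 0;1 -0.1 0 0 0;1 0 0 0 0"
}}

```text
t: 22.97
position: [0.5649, -0.0917, 0.1536]
tool_rot: [-0.0, 0.673, 0.74, 0.002]
ft_force: [0.9, 9.7, 11.6]
opening: 0.0244
```

```bash
python3 ang.py; python3 snap.py top t16; python3 - <<'E'
import pickle
from h import *
s,p,d=pickle.load(open("pics/t16.pkl","rb"));crop(p,245,145,345,205,8,"t16c.png")
E
```

```text
t 22.9667 x -0.1037 y -0.0002 z 0.1086 r 0.1502 lean 43.67 lever 0.023 [ 0.9  9.7 11.6] 0.024443173693887994
22.9667 [ 0.5649 -0.0917  0.1536] [-1.000e-04  6.727e-01  7.399e-01  2.400e-03] [ 0.9  9.7 11.6] 0.024443173693887994
```

View pics/t16c.png

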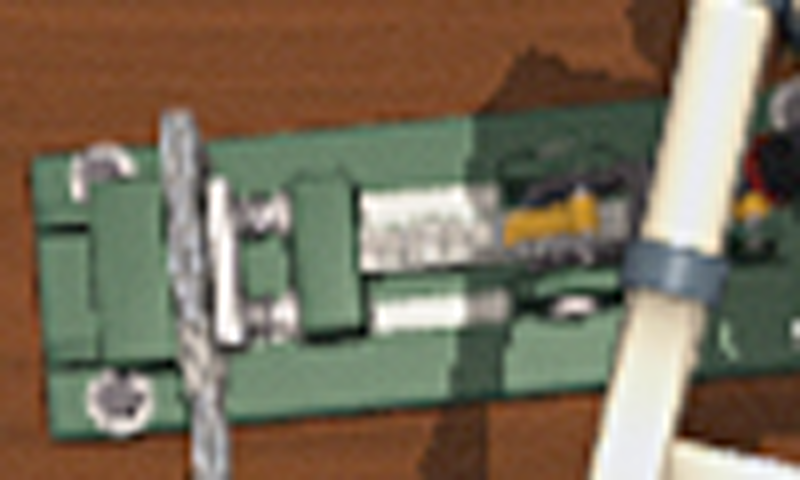

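```bash
python3 snap.py scene s16; python3 - <<'E'
import pickle
from gap import *
ld=lambda n:pickle.load(open(f"pics/{n}.pkl","rb"))[1]
def L(n): return cv2.resize(cv2.cvtColor(ld(n),cv2.COLOR_BGR2GRAY)[145:205,245:345],None,fx=8,fy=8,interpolation=cv2.INTER_CUBIC)
I={n:L(n) for n in("t13","t14","t15","t16")}
def track(a,b,box):
    x0,y0,x1,y1=box;t=I[a][y0:y1,x0:x1];S=I[b][y0-10:y1+10,max(0,x0-50):x1+10]
    r=cv2.matchTemplate(S,t,cv2.TM_CCOEFF_NORMED);_,m,_,l=cv2.minMaxLoc(r);return l[0]-(x0-max(0,x0-50)),l[1]-10,round(m,3)
# carriage box per frame
print("carr 13-14",track("t13","t14",(340,165,425,345)),"14-15",track("t14","t15",(320,165,405,345)),"15-16",track("t15","t16",(298,165,385,345)))
print("plate 13-14",track("t13","t14",(252,172,295,345)),"14-15",track("t14","t15",(240,172,275,345)),"15-16",track("t15","t16",(214,172,252,345)))
v=np.vstack([I[n][170:350,180:420] for n in I]);cv2.imwrite("pics/strip.png",v)
E
```

```text
23.0167 [ 0.565  -0.0916  0.1536] [1.000e-04 6.726e-01 7.400e-01 2.200e-03] [ 0.5  9.8 12.4] 0.024777768028289193
carr 13-14 (-20, 1, 0.94) 14-15 (-20, 3, 0.924) 15-16 (-14, 1, 0.944)
plate 13-14 (-16, 3, 0.966) 14-15 (-21, 1, 0.854) 15-16 (-9, 1, 0.968)
```

View pics/strip.png

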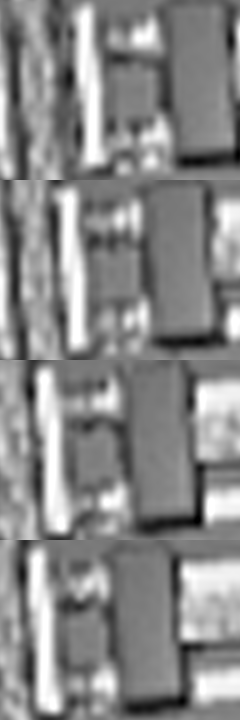

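Call:
{"op": "carry_out", "data": {
  "rows": "1 0.69 0 -0.64 0;1 0.72 0 -0.6 0;1 0.76 0 -0.55 0;1 0.79 0 -0.5 0;1 0.82 0 -0.45 0;1 0.85 0 -0.4 0;1 0.87 0 -0.35 0;1 0.89 0 -0.29 0;1 0.15 0 0 0;1 0 0 0 0",
  "force": 30
}}

```text
t: 23.9
position: [0.5592, -0.0306, 0.1881]
tool_rot: [0.002, 0.674, 0.739, -0.001]
ft_force: [8.5, -5.7, -3.1]
opening: 0.0242
```

```bash
python3 ang.py
```

```text
t 23.9 x -0.0424 y -0.0001 z 0.1431 r 0.1493 lean 16.5 lever 0.497 [ 8.5 -5.7 -3.1] 0.024208538995246203
```

Call:
{"op": "carry_out", "data": {
  "rows": "1 -0.89 0 0.29 0;1 -0.87 0 0.35 0;1 -0.85 0 0.4 0;1 -0.82 0 0.45 0;1 -0.79 0 0.5 0;1 -0.76 0 0.55 0;1 -0.72 0 0.6 0;1 -0.69 0 0.64 0;1 -0.15 0 0 0;1 0 0 0 0"
}}

```text
t: 24.73
position: [0.5649, -0.0907, 0.154]
tool_rot: [-0.001, 0.672, 0.74, 0.003]
ft_force: [-1.2, 13.5, 13.4]
opening: 0.0242
```

```bash
python3 ang.py; python3 snap.py top t17; python3 - <<'E'
import pickle
from gap import *
ld=lambda n:pickle.load(open(f"pics/{n}.pkl","rb"))[1]
def L(n): return cv2.resize(cv2.cvtColor(ld(n),cv2.COLOR_BGR2GRAY)[145:205,245:345],None,fx=8,fy=8,interpolation=cv2.INTER_CUBIC)
I={n:L(n) for n in("t15","t16","t17")}
def track(a,b,box):
    x0,y0,x1,y1=box;t=I[a][y0:y1,x0:x1];S=I[b][y0-10:y1+10,max(0,x0-50):x1+10]
    r=cv2.matchTemplate(S,t,cv2.TM_CCOEFF_NORMED);_,m,_,l=cv2.minMaxLoc(r);return l[0]-(x0-max(0,x0-50)),l[1]-10,round(m,3)
print("carr",track("t16","t17",(284,165,370,345)),"plate",track("t16","t17",(206,172,244,345)))
v=np.vstack([I[n][170:350,150:420] for n in I]);cv2.imwrite("pics/strip2.png",v)
E
```

```text
t 24.7333 x -0.1028 y -0.0002 z 0.109 r 0.1498 lean 43.32 lever 0.029 [-1.2 13.5 13.4] 0.02421402466899541
24.7333 [ 0.5649 -0.0907  0.154 ] [-7.000e-04  6.724e-01  7.402e-01  3.000e-03] [-1.2 13.5 13.4] 0.02421402466899541
carr (0, 0, 0.987) plate (0, 0, 0.999)
```

View pics/strip2.png

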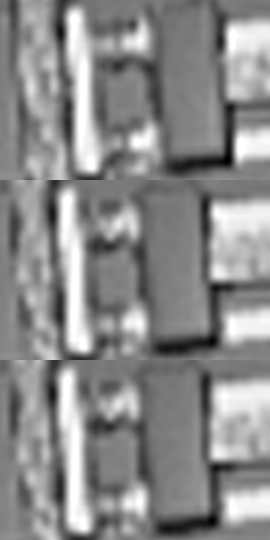

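Call:
{"op": "carry_out", "data": {
  "rows": "0.1 0 0 0 0;0.1 0 0 0 0;0.1 0 0 0 0;0.1 0 0 0 0;0.1 0 0 0 0;0.1 0 0 0 0;0.1 0 0 0 0;0.1 0 0 0 0;0.1 0 0 0 0;0.1 0 0 0 0"
}}

```text
t: 25.62
position: [0.5644, -0.0935, 0.1511]
tool_rot: [0.0, 0.673, 0.739, -0.0]
ft_force: [-0.5, -0.0, 0.7]
opening: 0.0392
```

```bash
python3 ang.py; python3 snap.py wrist w18; python3 snap.py top t18
```

```text
t 25.6167 x -0.1055 y 0.0006 z 0.1061 r 0.1497 lean 44.83 lever 0.003 [-0.5 -0.   0.7] 0.03918396056827968
25.6167 [ 0.5644 -0.0935  0.1511] [ 0.      0.6732  0.7394 -0.    ] [-0.5 -0.   0.7] 0.03918396056827968
25.6667 [ 0.5644 -0.0935  0.1512] [ 0.      0.6732  0.7394 -0.    ] [ 0.4  0.1 -0.5] 0.03910092468609092
```

View pics/w18.png

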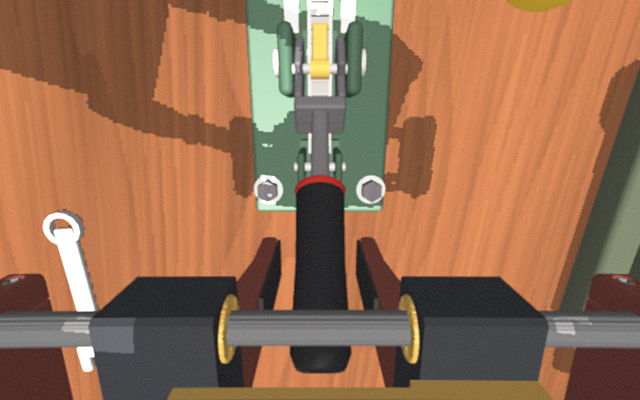

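Call:
{"op": "carry_out", "data": {
  "rows": "1 0 0 0 0;1 0 0 0 0;1 0 0 0 0;1 0 0 0 0;1 0 0 0 0;1 0 0 0 0;1 0 0 0 0;1 0 0 0 0;1 0.69 0 -0.64 0;1 0.72 0 -0.6 0",
  "force": 55
}}

```text
t: 26.55
position: [0.5638, -0.0802, 0.1618]
tool_rot: [0.001, 0.674, 0.739, -0.0]
ft_force: [10.8, -0.9, -13.3]
opening: 0.0242
```

Call:
{"op": "carry_out", "data": {
  "rows": "1 0.76 0 -0.55 0;1 0.79 0 -0.5 0;1 0.82 0 -0.45 0;1 0.85 0 -0.4 0;1 0.87 0 -0.35 0;1 0.89 0 -0.29 0;1 0.4 0 -0.1 0;1 0 0 0 0;1 0 0 0 0;1 0 0 0 0"
}}

```text
t: 27.38
position: [0.5589, -0.0271, 0.1877]
tool_rot: [0.001, 0.674, 0.739, -0.001]
ft_force: [9.7, -4.1, -10.4]
opening: 0.0236
```

```bash
python3 ang.py; python3 snap.py wrist w19; python3 - <<'E'
import pickle
from h import *
a=pickle.load(open("pics/w12.pkl","rb"))[1];b=pickle.load(open("pics/w19.pkl","rb"))[1]
cv2.imwrite("pics/w1219.png",cv2.resize(np.hstack([a[:260,240:400],b[:260,240:400]]),None,fx=2.2,fy=2.2))
E
```

```text
t 27.3833 x -0.0388 y -0.0001 z 0.1427 r 0.1479 lean 15.23 lever 0.52 [  9.7  -4.1 -10.4] 0.023610313043418752
27.3833 [ 0.5589 -0.0271  0.1877] [ 0.0009  0.6736  0.7391 -0.0008] [  9.7  -4.1 -10.4] 0.023610313043418752
```

View pics/w1219.png

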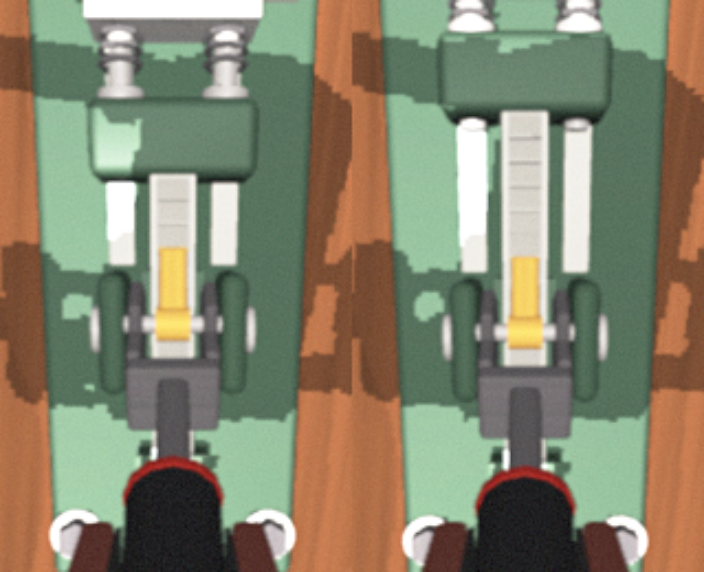

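Call:
{"op": "carry_out", "data": {
  "rows": "1 -0.4 0 0.1 0;1 -0.89 0 0.29 0;1 -0.87 0 0.35 0;1 -0.85 0 0.4 0;1 -0.82 0 0.45 0;1 -0.79 0 0.5 0;1 -0.76 0 0.55 0;1 -0.72 0 0.6 0;1 -0.69 0 0.64 0;1 0 0 0 0"
}}

```text
t: 28.27
position: [0.565, -0.0922, 0.1535]
tool_rot: [0.0, 0.673, 0.74, 0.002]
ft_force: [-0.6, 6.9, 9.7]
opening: 0.0248
```

```bash
python3 ang.py; python3 snap.py top t19;python3 - <<'E'
import pickle
from gap import *
ld=lambda n:pickle.load(open(f"pics/{n}.pkl","rb"))[1]
def L(n): return cv2.resize(cv2.cvtColor(ld(n),cv2.COLOR_BGR2GRAY)[145:205,245:345],None,fx=8,fy=8,interpolation=cv2.INTER_CUBIC)
I={n:L(n) for n in("t15","t17","t19")}
def track(a,b,box):
    x0,y0,x1,y1=box;t=I[a][y0:y1,x0:x1];S=I[b][y0-10:y1+10,max(0,x0-50):x1+10]
    r=cv2.matchTemplate(S,t,cv2.TM_CCOEFF_NORMED);_,m,_,l=cv2.minMaxLoc(r);return l[0]-(x0-max(0,x0-50)),l[1]-10,round(m,3)
print("carr",track("t17","t19",(284,165,370,345)),"plate",track("t17","t19",(206,172,244,345)))
v=np.vstack([I[n][170:350,150:420] for n in I]);cv2.imwrite("pics/strip3.png",v)
E
```

```text
t 28.2667 x -0.1042 y -0.0002 z 0.1085 r 0.1505 lean 43.85 lever 0.02 [-0.6  6.9  9.7] 0.024800288258713193
28.2667 [ 0.565  -0.0922  0.1535] [0.     0.6726 0.74   0.0024] [-0.6  6.9  9.7] 0.024800288258713193
carr (0, 0, 0.995) plate (0, 0, 0.999)
```

View pics/strip3.png

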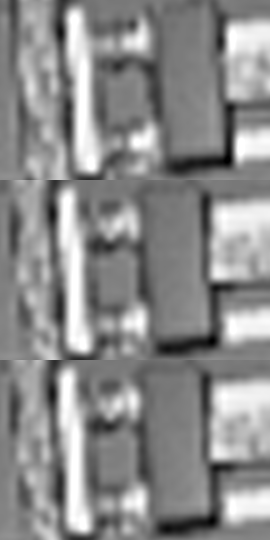

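```bash
python3 - <<'E'
import pickle
from gap import *
for n,rows in(("w12",(180,100,20)),("w19",(122,110,35))):
    s=pickle.load(open(f"pics/{n}.pkl","rb"))[0]
    u0=240+(172 if n=="w12" else 172)/2.2
    print(n,[A("wrist",[[u0,r/2.2]],.054,s)[0,0] for r in rows])
# rack teeth ref: yellow pawl position
E
python3 - <<'E'
import pickle
import sys; sys.path.insert(0,'.')
from h import *
b=pickle.load(open("pics/w19.pkl","rb"))[1];crop(b,265,0,375,180,4,"w19c.png")
E
```

```text
w12 [np.float64(11.7), np.float64(37.4), np.float64(61.7)]
w19 [np.float64(33.3), np.float64(37.0), np.float64(60.0)]
```

View pics/w19c.png

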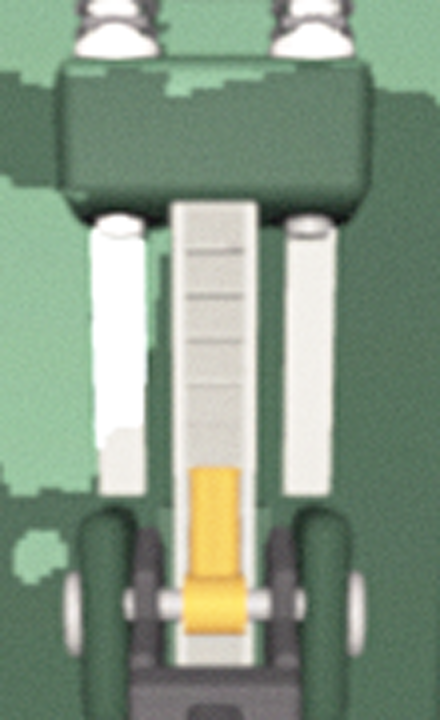

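```bash
cat > lev.py <<'E'
import pickle,sys
from gap import *
from scipy.optimize import brentq
def ringrow(p):
    q=p.astype(int);m=(q[...,2]>110)&(q[...,1]<60)&(q[...,0]<70);m[:, :300]=0;m[:,345:]=0;m[260:]=0
    ys,xs=np.where(m);k=abs(xs-320)<8;return np.median(ys[k]),k.sum(),ys[k].min()
def row(a,r,s):
    th=np.radians(45)-a;ax=np.array([-np.sin(th),np.cos(th)]);nn=np.array([np.cos(th),np.sin(th)])
    x,z=r*ax+.0125*nn;P=np.r_[c0+(x-.043)*X,z+.045];return proj("wrist",P,s)[0,1]
def ang(p,s,r): 
    y=ringrow(p)[0];return brentq(lambda a:row(a,r,s)-y,-.2,.7)
if __name__=="__main__":
    s,p,d=pickle.load(open("pics/w11.pkl","rb"));y=ringrow(p);r=brentq(lambda r:row(0,r,s)-y[0],.05,.15);print("r",r,y)
    for n in sys.argv[1:]:
        s,p,d=pickle.load(open(f"pics/{n}.pkl","rb"));print(n,ringrow(p),[round(ang(p,s,rr),3) for rr in (r,.100)])
E
python3 lev.py w10 w11 w12 w18 w19
python3 - <<'E'
import pickle
from gap import *
for n in("w11","w12","w18","w19"):
    s,p,d=pickle.load(open(f"pics/{n}.pkl","rb"));q=p.astype(int)
    m=(q[...,2]>200)&(q[...,1]>130)&(q[...,0]<110);m[:,:305]=0;m[:,335:]=0;m[200:]=0
    ys,xs=np.where(m);C=cloud("wrist",d,s)[m];z=C[:,2]
    r=C[:,:2]-c0;x=(r@X+.043)*1000;print(n,len(ys),ys.min(),ys.max(),"x range",np.percentile(x,[2,98]).round(1),"z",np.percentile(z*1000,[5,50,95]).round(1))
E
```

```text
r 0.10339659899617891 (np.float64(178.0), np.int64(97), np.int64(174))
w11 323 24 76 x range [-10.3  20.6] z [60.9 71.3 74.9]
w12 422 113 154 x range [ 1.9 31.3] z [59.2 68.  75.4]
w18 269 24 77 x range [-10.2  21.3] z [61.4 72.2 75.2]
w19 420 118 157 x range [ 1.8 30.4] z [59.6 68.2 75.6]
  return _methods._mean(a, axis=axis, dtype=dtype,
  ret = ret.dtype.type(ret / rcount)
Traceback (most recent call last):
  File "lev.py", line 15, in <module>
    s,p,d=pickle.load(open(f"pics/{n}.pkl","rb"));print(n,ringrow(p),[round(ang(p,s,rr),3) for rr in (r,.100)])
                                                          ~~~~~~~^^^
  File "lev.py", line 6, in ringrow
    ys,xs=np.where(m);k=abs(xs-320)<8;return np.median(ys[k]),k.sum(),ys[k].min()
                                                                      ~~~~~~~~~^^
ValueError: zero-size array to reduction operation minimum which has no identity
```

```bash
sed -i 's/m\[260:\]=0/m[262:]=0/' lev.py; python3 lev.py w11 w12 w18 w19; python3 - <<'E'
import pickle
from h import *
s,p,d=pickle.load(open("pics/w18.pkl","rb"));crop(p,270,0,370,200,4,"w18c.png")
s,p,d=pickle.load(open("pics/w11.pkl","rb"));crop(p,270,0,370,200,4,"w11c.png")
cv2.imwrite("pics/cmp.png",np.hstack([cv2.imread("pics/w11c.png"),cv2.imread("pics/w18c.png")])[:600])
E
```

```text
r 0.10339659899617891 (np.float64(178.0), np.int64(97), np.int64(174))
w11 (np.float64(178.0), np.int64(97), np.int64(174)) [-0.0, -0.043]
w12 (np.float64(210.0), np.int64(69), np.int64(207)) [0.449, 0.427]
w18 (np.float64(179.0), np.int64(101), np.int64(175)) [-0.001, -0.045]
w19 (np.float64(215.0), np.int64(69), np.int64(212)) [0.452, 0.428]
```

View pics/cmp.png

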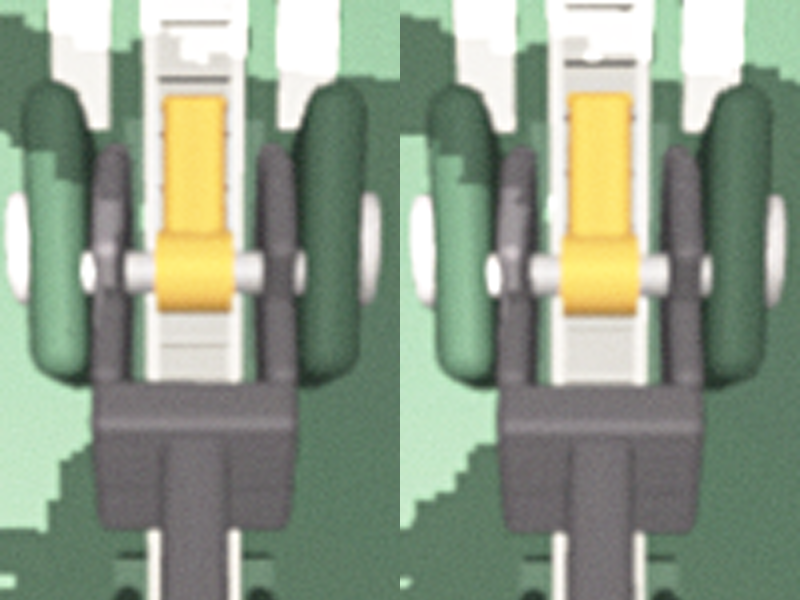

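Call:
{"op": "carry_out", "data": {
  "rows": "1 -0.1 0 0.1 0;1 -0.1 0 0.1 0;1 -0.1 0 0.1 0;1 -0.1 0 0.1 0;1 0 0 0 0;1 0 0 0 0;1 0 0 0 0;1 0 0 0 0;1 0 0 0 0;1 0 0 0 0"
}}

```text
t: 29.15
position: [0.5651, -0.0924, 0.1534]
tool_rot: [-0.001, 0.671, 0.741, 0.004]
ft_force: [-10.0, 20.8, 25.2]
opening: 0.0242
```

```bash
python3 ang.py; python3 snap.py wrist w20; python3 lev.py w11 w18 w20;python3 - <<'E'
import pickle
from h import *
s,p,d=pickle.load(open("pics/w20.pkl","rb"));crop(p,270,0,370,200,4,"w20c.png")
cv2.imwrite("pics/cmp2.png",np.hstack([cv2.imread("pics/w18c.png"),cv2.imread("pics/w20c.png")])[:600])
E
```

```text
t 29.15 x -0.1044 y -0.0002 z 0.1084 r 0.1505 lean 43.93 lever 0.019 [-10.   20.8  25.2] 0.024216097328988634
29.15 [ 0.5651 -0.0924  0.1534] [-0.0009  0.6714  0.7411  0.0045] [-10.   20.8  25.2] 0.024216097328988634
r 0.10340195037129175 (np.float64(178.0), np.int64(97), np.int64(174))
w11 (np.float64(178.0), np.int64(97), np.int64(174)) [-0.0, -0.043]
w18 (np.float64(179.0), np.int64(101), np.int64(175)) [-0.001, -0.045]
w20 (np.float64(180.0), np.int64(96), np.int64(177)) [0.003, -0.04]
```

View pics/cmp2.png

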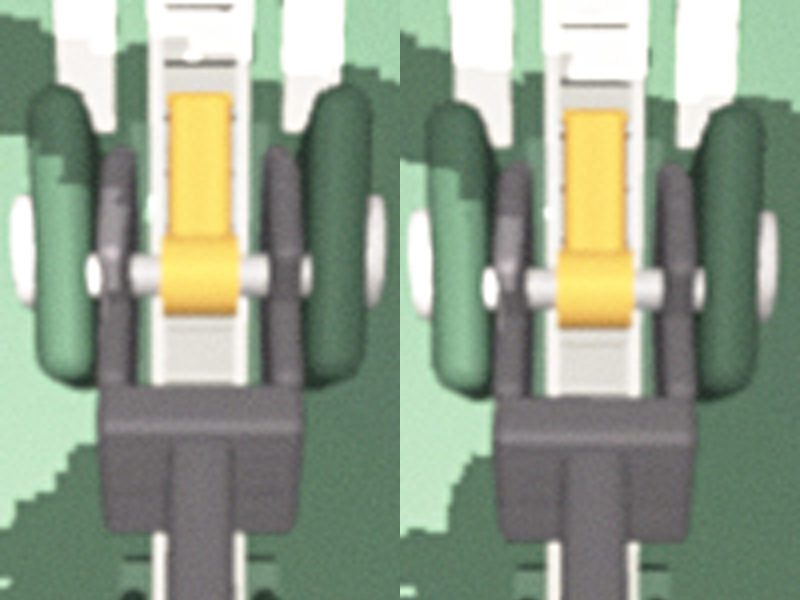

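Call:
{"op": "carry_out", "data": {
  "rows": "1 0.4 0 -0.4 0;1 0.69 0 -0.64 0;1 0.72 0 -0.6 0;1 0.76 0 -0.55 0;1 0.79 0 -0.5 0;1 0.82 0 -0.45 0;1 0.85 0 -0.4 0;1 0.87 0 -0.35 0;1 0.89 0 -0.29 0;1 0.4 0 -0.1 0"
}}

```text
t: 30.03
position: [0.559, -0.0286, 0.1881]
tool_rot: [0.003, 0.674, 0.738, -0.002]
ft_force: [10.0, -9.3, -7.8]
opening: 0.024
```

Call:
{"op": "carry_out", "data": {
  "rows": "1 0.2 0 -0.05 0;1 0.2 0 -0.05 0;1 0.2 0 -0.05 0;1 0 0 0 0;1 0 0 0 0;1 0 0 0 0;1 0 0 0 0;1 0 0 0 0;1 0 0 0 0;1 0 0 0 0"
}}

```text
t: 30.87
position: [0.5585, -0.0232, 0.1895]
tool_rot: [0.002, 0.674, 0.739, -0.002]
ft_force: [9.0, -7.5, -7.6]
opening: 0.0234
```

```bash
python3 ang.py; python3 snap.py wrist w21; python3 lev.py w12 w19 w21;python3 - <<'E'
import pickle
from h import *
s,p,d=pickle.load(open("pics/w21.pkl","rb"));crop(p,265,0,375,180,4,"w21c.png")
cv2.imwrite("pics/cmp3.png",np.hstack([cv2.imread("pics/w19c.png"),cv2.imread("pics/w21c.png")])[:600, :800])
E
```

```text
t 30.8667 x -0.0349 y -0.0001 z 0.1445 r 0.1486 lean 13.59 lever 0.548 [ 9.  -7.5 -7.6] 0.023385514252626353
30.8667 [ 0.5585 -0.0232  0.1895] [ 0.0024  0.6742  0.7385 -0.0019] [ 9.  -7.5 -7.6] 0.023385514252626353
r 0.10338762827738149 (np.float64(178.0), np.int64(97), np.int64(174))
w12 (np.float64(210.0), np.int64(69), np.int64(207)) [0.449, 0.427]
w19 (np.float64(215.0), np.int64(69), np.int64(212)) [0.452, 0.428]
w21 (np.float64(218.0), np.int64(68), np.int64(215)) [0.466, 0.443]
```

View pics/cmp3.png

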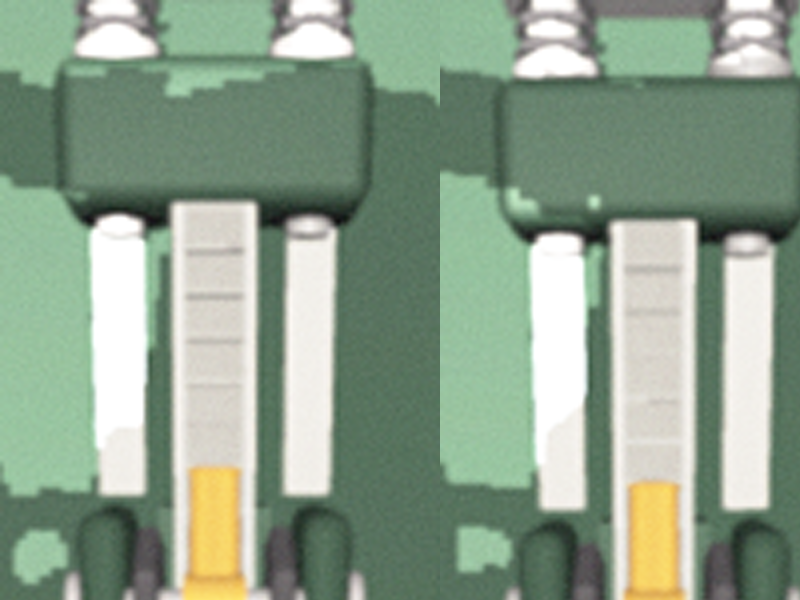

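Call:
{"op": "carry_out", "data": {
  "rows": "1 -1 0 0.25 0;1 -0.89 0 0.29 0;1 -0.87 0 0.35 0;1 -0.85 0 0.4 0;1 -0.82 0 0.45 0;1 -0.79 0 0.5 0;1 -0.76 0 0.55 0;1 -0.72 0 0.6 0;1 -0.69 0 0.64 0;1 -0.2 0 0.2 0"
}}

```text
t: 31.75
position: [0.5646, -0.0873, 0.1561]
tool_rot: [-0.004, 0.671, 0.741, 0.007]
ft_force: [-15.7, 38.8, 41.1]
opening: 0.0238
```

```bash
python3 ang.py; python3 snap.py top t22;python3 - <<'E'
import pickle
from gap import *
ld=lambda n:pickle.load(open(f"pics/{n}.pkl","rb"))[1]
def L(n): return cv2.resize(cv2.cvtColor(ld(n),cv2.COLOR_BGR2GRAY)[145:205,245:345],None,fx=8,fy=8,interpolation=cv2.INTER_CUBIC)
I={n:L(n) for n in("t17","t22")}
def track(a,b,box):
    x0,y0,x1,y1=box;t=I[a][y0:y1,x0:x1];S=I[b][y0-10:y1+10,max(0,x0-50):x1+10]
    r=cv2.matchTemplate(S,t,cv2.TM_CCOEFF_NORMED);_,m,_,l=cv2.minMaxLoc(r);return l[0]-(x0-max(0,x0-50)),l[1]-10,round(m,3)
print("carr",track("t17","t22",(284,165,370,345)),"plate",track("t17","t22",(206,172,244,345)))
s,p,_=pickle.load(open("pics/w21.pkl","rb"));s2,p2,_=pickle.load(open("pics/w12.pkl","rb"))
cv2.imwrite("pics/front.png",cv2.resize(np.hstack([p2[:110,270:370],p[:110,270:370]]),None,fx=4,fy=4,interpolation=cv2.INTER_CUBIC))
E
```

```text
t 31.75 x -0.0993 y -0.0002 z 0.1111 r 0.149 lean 41.79 lever 0.056 [-15.7  38.8  41.1] 0.023789138249287634
31.75 [ 0.5646 -0.0873  0.1561] [-0.0041  0.6709  0.7415  0.0072] [-15.7  38.8  41.1] 0.023789138249287634
carr (0, 0, 0.993) plate (0, 0, 0.999)
```

View pics/front.png

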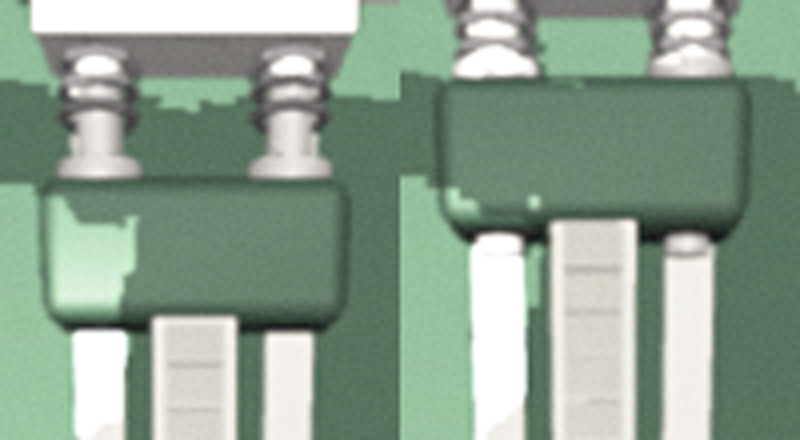

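Call:
{"op": "carry_out", "data": {
  "rows": "0.1 0.2 0 -0.2 0;0.1 0 0 0 0;0.1 0 0 0 0;0.1 0 0 0 0;0.1 0 0 0 0;0.1 0 0 0 0;0.1 0 0 0 0;0.1 0 0 0 0;0.1 0 0 0 0;0.1 0 0 0 0"
}}

```text
t: 32.63
position: [0.5643, -0.0935, 0.1511]
tool_rot: [-0.0, 0.673, 0.739, -0.0]
ft_force: [0.6, 0.3, 0.3]
opening: 0.0398
```

```bash
python3 ang.py; python3 snap.py wrist w22; python3 lev.py w11 w18 w22
```

```text
t 32.6333 x -0.1055 y 0.0006 z 0.1061 r 0.1496 lean 44.85 lever 0.003 [0.6 0.3 0.3] 0.03977132964561668
32.6333 [ 0.5643 -0.0935  0.1511] [-0.      0.6733  0.7394 -0.    ] [0.6 0.3 0.3] 0.03977132964561668
r 0.10339393958722463 (np.float64(178.0), np.int64(97), np.int64(174))
w11 (np.float64(178.0), np.int64(97), np.int64(174)) [-0.0, -0.043]
w18 (np.float64(179.0), np.int64(101), np.int64(175)) [-0.001, -0.045]
w22 (np.float64(179.0), np.int64(99), np.int64(175)) [-0.001, -0.045]
```

View pics/w22.png

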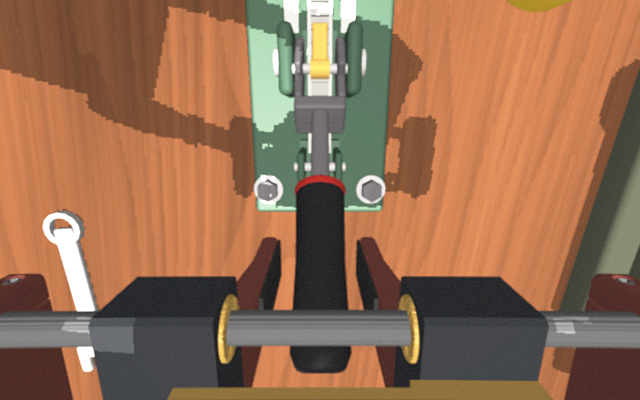

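Call:
{"op": "carry_out", "data": {
  "rows": "-0.2 0 0 -2 0;-0.2 0 0 -3 0;-0.2 0 0 -3 0;-0.2 3 0 0 0;-0.2 3.5 0 0 0;-0.2 3.5 0 0 0;-0.2 3.5 0 0 0;-0.2 3 0 0 0;-0.2 0 0 0 0;-0.2 0 0 0 0"
}}

```text
t: 33.52
position: [0.5487, 0.0722, 0.2313]
tool_rot: [0.0, 0.672, 0.74, 0.0]
ft_force: [-0.2, -0.9, 0.1]
opening: 0.0525
```

```bash
python3 ang.py; python3 snap.py wrist w23; python3 - <<'E'
import pickle
from h import *
s,p,d=pickle.load(open("pics/w23.pkl","rb"))
E
```

```text
t 33.5167 x 0.0609 y 0.0007 z 0.1863 r 0.196 lean -18.11 lever 1.101 [-0.2 -0.9  0.1] 0.05246231019641028
33.5167 [0.5487 0.0722 0.2313] [2.000e-04 6.721e-01 7.405e-01 0.000e+00] [-0.2 -0.9  0.1] 0.05246231019641028
```

View pics/w23.png

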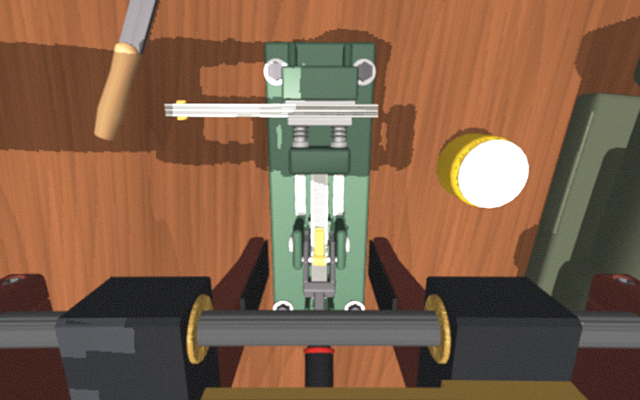

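```bash
python3 - <<'E'
import pickle
from gap import *
s,p,d=pickle.load(open("pics/w23.pkl","rb"));crop(p,270,60,370,180,6,"w23c.png")
v,p5,_=pickle.load(open("pics/w8.pkl","rb"));crop(p5,290,110,420,215,6,"w8c.png")
E
```

```text
(no output)
```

View pics/w23c.png

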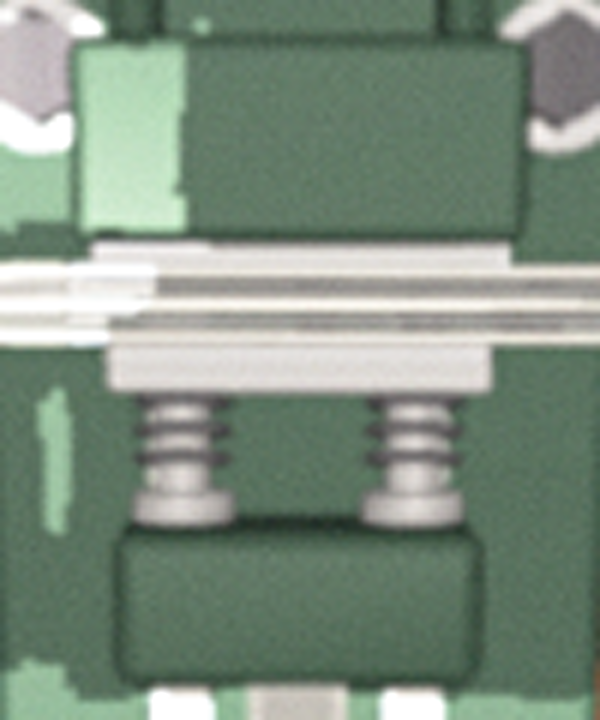

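View pics/w8c.png

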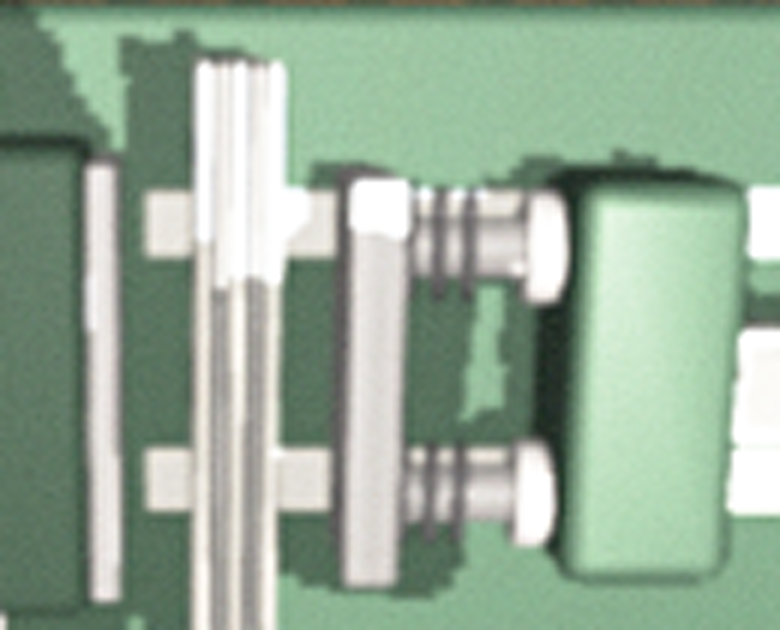

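```bash
python3 - <<'E'
import pickle
from gap import *
s,p,d=pickle.load(open("pics/w23.pkl","rb"))
q=lambda pts_,z:A("wrist",np.array(pts_)/6+[270,60],z,s)[:,0]
print("w23 fixed back, face",q([(300,243),(300,266)],.054),"plate",q([(300,347),(300,393)],.054),"carr",q([(300,530),(300,542),(300,682)],.054),"flange",q([(185,492),(185,525)],.045))
s,p,d=pickle.load(open("pics/w8.pkl","rb"))
q=lambda pts_,z:A("wrist",np.array(pts_)/6+[290,110],z,s)[:,0]
print("w8 fixed",q([(84,380),(121,380)],.054),"plate",q([(341,380),(402,380)],.054),"carr",q([(562,380),(578,380),(733,380)],.054),"flange",q([(528,240),(568,240)],.045))
# intensity profiles
E
```

```text
w23 fixed back, face [102.2  98.8] plate [86.9 80. ] carr [58.9 57.  34.5] flange [64.  58.7]
w8 fixed [102.2  96.8] plate [64.8 56. ] carr [32.8 30.4  8. ] flange [37.1 31.2]
```

Call:
{"op": "carry_out", "data": {
  "rows": "-0.2 -3.5 0 0 0;-0.2 -3.5 0 0 0;-0.2 -3.5 0 0 0;-0.2 -3.5 0 0 0;-0.2 -2.7 0 0 0;-0.2 0 0 3 0;-0.2 0 0 3 0;-0.2 0 0 2 0;0.1 0 0 0 0;0.1 0 0 0 0"
}}

```text
t: 34.4
position: [0.5637, -0.0967, 0.1501]
tool_rot: [-0.001, 0.674, 0.739, -0.001]
ft_force: [0.5, 0.2, 1.4]
opening: 0.0425
```

```bash
python3 ang.py; python3 - <<'E'
import pickle
from gap import *
for n in("w11","w12","w18","w19","w20","w21","w22"):
    s,p,d=pickle.load(open(f"pics/{n}.pkl","rb"));q=p.astype(int)
    m=(q[...,2]>200)&(q[...,1]>130)&(q[...,0]<110);m[:,:312]=0;m[:,328:]=0;m[200:]=0
    C=cloud("wrist",d,s)[m];r=C[:,:2]-c0;x=(r@X+.043)*1000;z=C[:,2]*1000
    k=x>np.percentile(x,97)-6; print(n,"front x",np.percentile(x,97).round(1),"front z",np.median(z[x>np.percentile(x,85)]).round(1),"rear x",np.percentile(x,3).round(1),"rear z",np.median(z[x<np.percentile(x,20)]).round(1))
E
```

```text
t 34.4 x -0.1086 y 0.0015 z 0.1051 r 0.1511 lean 45.92 lever -0.016 [0.5 0.2 1.4] 0.0424929451459367
w11 front x 20.5 front z 61.6 rear x -10.1 rear z 73.8
w12 front x 30.6 front z 59.7 rear x 2.0 rear z 75.0
w18 front x 21.3 front z 61.9 rear x -10.2 rear z 74.0
w19 front x 30.0 front z 59.9 rear x 2.2 rear z 74.9
w20 front x 21.4 front z 62.0 rear x -10.5 rear z 73.8
w21 front x 30.7 front z 59.9 rear x 2.4 rear z 74.9
w22 front x 20.9 front z 62.6 rear x -10.2 rear z 73.8
```

Call:
{"op": "carry_out", "data": {
  "rows": "0.1 0.25 -0.1 0 0;0.3 0 0 0 0;1 0 0 0 0;1 0 0 0 0;1 0 0 0 0;1 0 0 0 0;1 0 0 0 0;1 0.69 0 -0.64 0;1 0.72 0 -0.6 0;1 0 0 0 0",
  "force": 60
}}

```text
t: 35.23
position: [0.5637, -0.0786, 0.1643]
tool_rot: [0.002, 0.673, 0.74, 0.001]
ft_force: [7.1, -0.2, -4.0]
opening: 0.0243
```

```bash
python3 ang.py; python3 snap.py wrist w25; python3 snap.py top t25
```

```text
t 35.2333 x -0.0906 y -0.0001 z 0.1193 r 0.1498 lean 37.21 lever 0.136 [ 7.1 -0.2 -4. ] 0.024269572813931096
35.2333 [ 0.5637 -0.0786  0.1643] [0.0021 0.6729 0.7397 0.0011] [ 7.1 -0.2 -4. ] 0.024269572813931096
35.2833 [ 0.5637 -0.0788  0.1642] [0.0021 0.6728 0.7398 0.0011] [ 7.3  1.1 -3.5] 0.024079829396831242
```

Call:
{"op": "carry_out", "data": {
  "rows": "1 0.76 0 -0.55 0;1 0 0 0 0;1 0.79 0 -0.5 0;1 0 0 0 0;1 0 0 0 0;1 0 0 0 0;1 0 0 0 0;1 0 0 0 0;1 0 0 0 0;1 0 0 0 0"
}}

```text
t: 36.17
position: [0.5622, -0.0631, 0.1737]
tool_rot: [0.001, 0.673, 0.74, 0.001]
ft_force: [9.2, 2.2, -6.9]
opening: 0.024
```

```bash
python3 ang.py; python3 snap.py wrist w26; python3 snap.py top t26;python3 - <<'E'
import pickle
from h import *
ld=lambda n:pickle.load(open(f"pics/{n}.pkl","rb"))[1]
cv2.imwrite("pics/w2526.png",cv2.resize(np.hstack([ld("w25")[:200,265:375],ld("w26")[:200,265:375]]),None,fx=3,fy=3,interpolation=cv2.INTER_CUBIC))
def L(n): return cv2.resize(cv2.cvtColor(ld(n),cv2.COLOR_BGR2GRAY)[145:205,245:345],None,fx=8,fy=8,interpolation=cv2.INTER_CUBIC)
I={n:L(n) for n in("t17","t25","t26")}
def track(a,b,box):
    x0,y0,x1,y1=box;t=I[a][y0:y1,x0:x1];S=I[b][y0-10:y1+10,max(0,x0-50):x1+10]
    r=cv2.matchTemplate(S,t,cv2.TM_CCOEFF_NORMED);_,m,_,l=cv2.minMaxLoc(r);return l[0]-(x0-max(0,x0-50)),l[1]-10,round(m,3)
for n in("t25","t26"):print(n,"carr",track("t17",n,(284,165,370,345)),"plate",track("t17",n,(206,172,244,345)))
E
```

```text
t 36.1667 x -0.0751 y -0.0001 z 0.1287 r 0.149 lean 30.26 lever 0.257 [ 9.2  2.2 -6.9] 0.023964015272929965
36.1667 [ 0.5622 -0.0631  0.1737] [0.0014 0.6727 0.7399 0.0012] [ 9.2  2.2 -6.9] 0.023964015272929965
36.2167 [ 0.5622 -0.0631  0.1737] [0.0014 0.6727 0.7399 0.0012] [ 9.4  1.2 -6.9] 0.023849139056543265
t25 carr (0, 0, 0.993) plate (0, 0, 0.999)
t26 carr (0, 0, 0.993) plate (0, 0, 0.999)
```

View pics/w2526.png

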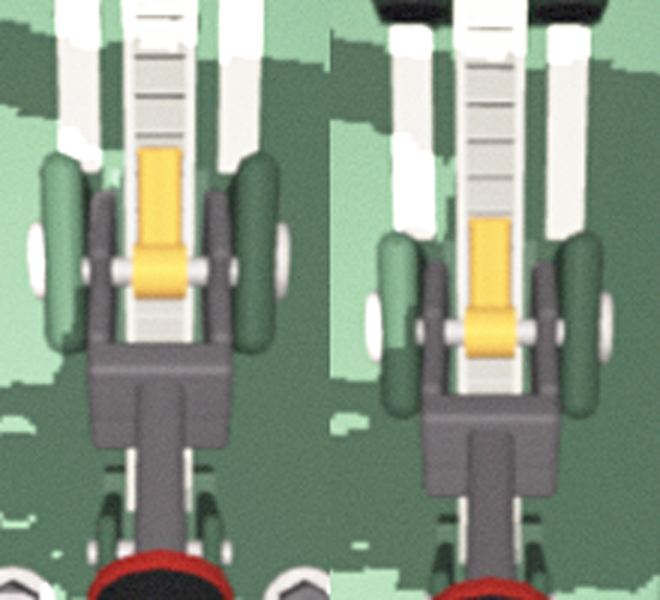

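Call:
{"op": "carry_out", "data": {
  "rows": "1 0.82 0 -0.45 0;1 0.85 0 -0.4 0;1 0.87 0 -0.35 0;1 0.89 0 -0.29 0;1 0.35 0 -0.07 0;1 0.35 0 -0.07 0;1 0.35 0 -0.06 0;1 0 0 0 0;1 0 0 0 0;1 0 0 0 0"
}}

```text
t: 37.1
position: [0.5583, -0.021, 0.1903]
tool_rot: [0.003, 0.674, 0.739, -0.0]
ft_force: [11.8, -6.1, -9.9]
opening: 0.024
```

```bash
python3 ang.py; python3 snap.py wrist w27; cat > pawl.py <<'E'
import pickle,sys
from gap import *
for n in sys.argv[1:]:
    s,p,d=pickle.load(open(f"pics/{n}.pkl","rb"));q=p.astype(int)
    m=(q[...,2]>200)&(q[...,1]>130)&(q[...,0]<110);m[:,:312]=0;m[:,328:]=0;m[200:]=0
    C=cloud("wrist",d,s)[m];r=C[:,:2]-c0;x=(r@X+.043)*1000;z=C[:,2]*1000
    print(n,"front x",np.percentile(x,97).round(1),"front z",np.median(z[x>np.percentile(x,85)]).round(1),"rear x",np.percentile(x,3).round(1))
E
python3 pawl.py w12 w19 w21 w25 w26 w27; python3 lev.py w12 w21 w27; python3 snap.py top t27
```

```text
t 37.1 x -0.0327 y -0.0001 z 0.1453 r 0.1489 lean 12.68 lever 0.564 [11.8 -6.1 -9.9] 0.02401158493617865
37.1 [ 0.5583 -0.021   0.1903] [ 3.000e-03  6.739e-01  7.388e-01 -1.000e-04] [11.8 -6.1 -9.9] 0.02401158493617865
w12 front x 30.6 front z 59.7 rear x 2.0
w19 front x 30.0 front z 59.9 rear x 2.2
w21 front x 30.8 front z 59.9 rear x 2.4
w25 front x 23.4 front z 61.4 rear x -7.2
w26 front x 25.0 front z 60.8 rear x -4.4
w27 front x 31.3 front z 59.8 rear x 3.1
r 0.10338921848572348 (np.float64(178.0), np.int64(97), np.int64(174))
w12 (np.float64(210.0), np.int64(69), np.int64(207)) [0.449, 0.427]
w21 (np.float64(218.0), np.int64(68), np.int64(215)) [0.466, 0.443]
w27 (np.float64(218.0), np.int64(66), np.int64(216)) [0.487, 0.465]
37.15 [ 0.5583 -0.021   0.1903] [ 3.000e-03  6.739e-01  7.388e-01 -1.000e-04] [11.2 -5.7 -8.1] 0.023785778111662534
```

Call:
{"op": "carry_out", "data": {
  "rows": "1 0.3 0 -0.05 0;1 0.3 0 -0.05 0;1 0 0 0 0;1 0 0 0 0;1 0 0 0 0;1 0 0 0 0;1 0 0 0 0;1 0 0 0 0;1 0 0 0 0;1 0 0 0 0"
}}

```text
t: 38.03
position: [0.5576, -0.015, 0.1913]
tool_rot: [0.003, 0.673, 0.739, -0.0]
ft_force: [9.6, -7.2, -8.2]
opening: 0.0227
```

```bash
python3 ang.py; python3 snap.py wrist w28;python3 pawl.py w27 w28; python3 lev.py w12 w27 w28;python3 - <<'E'
import pickle
from h import *
ld=lambda n:pickle.load(open(f"pics/{n}.pkl","rb"))[1]
cv2.imwrite("pics/w28c.png",cv2.resize(ld("w28")[:200,265:375],None,fx=3,fy=3,interpolation=cv2.INTER_CUBIC))
def L(n): return cv2.resize(cv2.cvtColor(ld(n),cv2.COLOR_BGR2GRAY)[145:205,245:345],None,fx=8,fy=8,interpolation=cv2.INTER_CUBIC)
I={n:L(n) for n in("t17","t27")}
def track(a,b,box):
    x0,y0,x1,y1=box;t=I[a][y0:y1,x0:x1];S=I[b][y0-10:y1+10,max(0,x0-50):x1+10]
    r=cv2.matchTemplate(S,t,cv2.TM_CCOEFF_NORMED);_,m,_,l=cv2.minMaxLoc(r);return l[0]-(x0-max(0,x0-50)),l[1]-10,round(m,3)
for n in("t27",):print(n,"carr",track("t17",n,(284,165,370,345)),"plate",track("t17",n,(206,172,244,345)))
E
```

```text
t 38.0333 x -0.0267 y 0.0 z 0.1463 r 0.1487 lean 10.34 lever 0.605 [ 9.6 -7.2 -8.2] 0.0226929721356106
38.0333 [ 0.5576 -0.015   0.1913] [ 2.900e-03  6.734e-01  7.393e-01 -3.000e-04] [ 9.6 -7.2 -8.2] 0.0226929721356106
w27 front x 31.3 front z 59.8 rear x 3.1
w28 front x 32.0 front z 59.8 rear x 3.6
r 0.10338945537308977 (np.float64(178.0), np.int64(97), np.int64(174))
w12 (np.float64(210.0), np.int64(69), np.int64(207)) [0.449, 0.427]
w27 (np.float64(218.0), np.int64(66), np.int64(216)) [0.487, 0.465]
w28 (np.float64(223.0), np.int64(64), np.int64(220)) [0.514, 0.493]
t27 carr (-10, 1, 0.786) plate (0, 0, 0.999)
```

View pics/w28c.png

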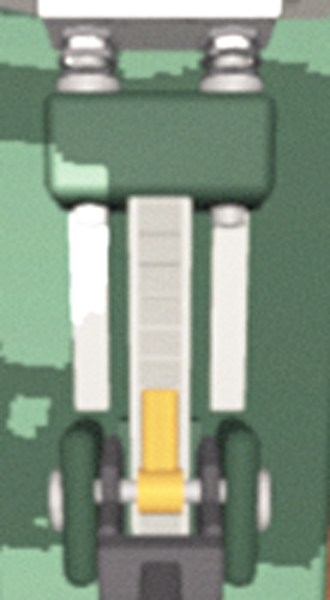

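Call:
{"op": "carry_out", "data": {
  "rows": "1 -0.65 0 0.1 0;1 -0.65 0 0.1 0;1 -0.35 0 0.1 0;1 -0.89 0 0.29 0;1 -0.87 0 0.35 0;1 -0.85 0 0.4 0;1 -0.82 0 0.45 0;1 -0.79 0 0.5 0;1 -0.76 0 0.55 0;1 -0.72 0 0.6 0"
}}

```text
t: 38.92
position: [0.5641, -0.083, 0.1579]
tool_rot: [-0.001, 0.672, 0.741, 0.004]
ft_force: [-4.4, 35.0, 62.0]
opening: 0.0238
```

```bash
python3 ang.py; python3 snap.py wrist w29; python3 lev.py w11 w29;python3 snap.py top t29;python3 - <<'E'
import pickle
from h import *
ld=lambda n:pickle.load(open(f"pics/{n}.pkl","rb"))[1]
def L(n): return cv2.resize(cv2.cvtColor(ld(n),cv2.COLOR_BGR2GRAY)[145:205,245:345],None,fx=8,fy=8,interpolation=cv2.INTER_CUBIC)
I={n:L(n) for n in("t17","t29")}
def track(a,b,box):
    x0,y0,x1,y1=box;t=I[a][y0:y1,x0:x1];S=I[b][y0-10:y1+10,max(0,x0-50):x1+10]
    r=cv2.matchTemplate(S,t,cv2.TM_CCOEFF_NORMED);_,m,_,l=cv2.minMaxLoc(r);return l[0]-(x0-max(0,x0-50)),l[1]-10,round(m,3)
for n in("t29",):print(n,"carr",track("t17",n,(284,165,370,345)),"plate",track("t17",n,(206,172,244,345)))
E
```

```text
t 38.9167 x -0.095 y -0.0002 z 0.1129 r 0.1475 lean 40.08 lever 0.086 [-4.4 35.  62. ] 0.0237583589486359
38.9167 [ 0.5641 -0.083   0.1579] [-0.0009  0.672   0.7405  0.0036] [-4.4 35.  62. ] 0.0237583589486359
r 0.10340200040137316 (np.float64(178.0), np.int64(97), np.int64(174))
w11 (np.float64(178.0), np.int64(97), np.int64(174)) [-0.0, -0.043]
w29 (np.float64(196.0), np.int64(104), np.int64(192)) [0.0, -0.047]
38.9667 [ 0.5641 -0.0828  0.1583] [-0.0013  0.6719  0.7406  0.0042] [ 7.  10.8 -5.2] 0.02387354622916506
t29 carr (-9, 1, 0.959) plate (0, 0, 0.999)
```

Call:
{"op": "carry_out", "data": {
  "rows": "0.5 0 0 0 0;0 0 0 0 0;0 0 0 0 0;0 0 0 0 0;0 0 0 0 0;-0.2 -0.1 0 -0.5 0;-0.2 0 0 -2 0;-0.2 0 0 -3 0;-0.2 0 0 -2.5 0;-0.2 0 0 0 0"
}}

```text
t: 39.85
position: [0.5642, -0.0878, 0.2447]
tool_rot: [0.004, 0.673, 0.739, 0.002]
ft_force: [0.1, -0.7, 1.7]
opening: 0.0527
```

Call:
{"op": "carry_out", "data": {
  "rows": "-0.2 3.2 0 0 0;-0.2 3.2 0 0 0;-0.2 3.2 0 0 0;-0.2 3.2 0 0 0;-0.2 2.5 0 0 0;-0.2 0 0 0 0;-0.2 0 0 0 0;-0.2 0 0 0 0;-0.2 0 0 0 0;-0.2 0 0 0 0"
}}

```text
t: 40.68
position: [0.5486, 0.0639, 0.2374]
tool_rot: [0.0, 0.674, 0.739, -0.0]
ft_force: [-0.1, -0.2, -0.2]
opening: 0.0526
```

```bash
python3 ang.py; python3 snap.py wrist w30; python3 snap.py scene s30; python3 - <<'E'
import pickle
from h import *
s,p,d=pickle.load(open("pics/w30.pkl","rb"));crop(p,270,60,370,180,5,"w30c.png")
s,p,d=pickle.load(open("pics/s30.pkl","rb"));crop(p,265,150,405,275,5,"s30c.png")
E
```

```text
t 40.6833 x 0.0527 y 0.0016 z 0.1924 r 0.1995 lean -15.33 lever 1.053 [-0.1 -0.2 -0.2] 0.05263196818612795
40.6833 [0.5486 0.0639 0.2374] [ 0.000e+00  6.739e-01  7.388e-01 -1.000e-04] [-0.1 -0.2 -0.2] 0.05263196818612795
40.7333 [0.5486 0.064  0.2375] [ 0.000e+00  6.739e-01  7.389e-01 -1.000e-04] [ 0.5 -0.8 -0.2] 0.05260287327085076
```

View pics/w30.png

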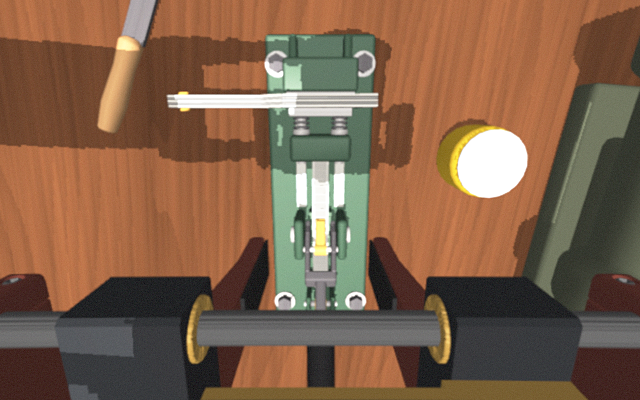

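View pics/w30c.png

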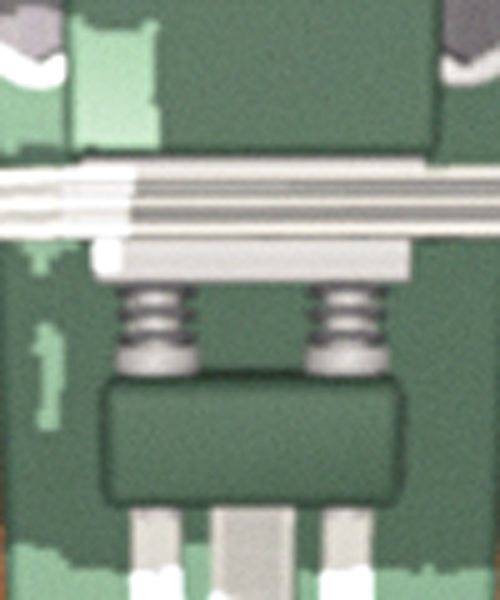

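View pics/s30c.png

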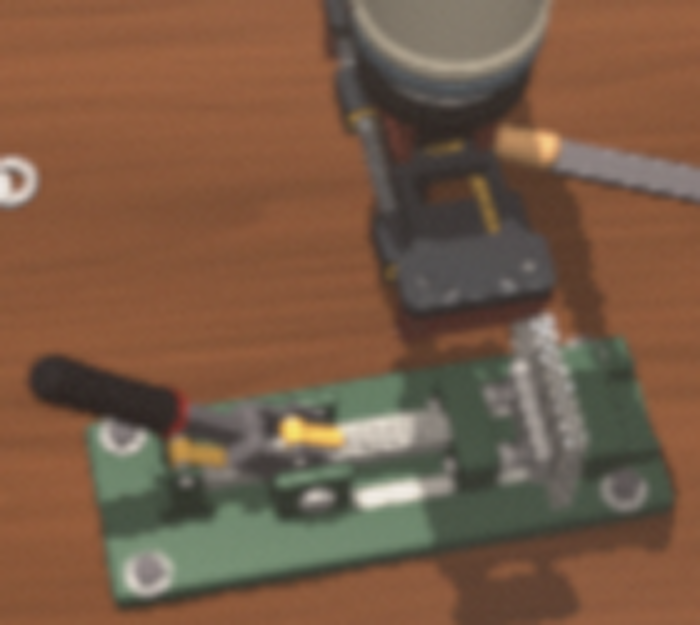

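```bash
python3 - <<'E'
import pickle
from gap import *
s,p,d=pickle.load(open("pics/w30.pkl","rb"))
q=lambda pts_,z:A("wrist",np.array(pts_)/5+[270,60],z,s)[:,0]
print("w30 fixed",q([(250,157),(250,178)],.054),"plate",q([(250,240),(250,281)],.054),"carr",q([(250,371),(250,383),(250,503)],.054),"flange",q([(155,343),(155,374)],.045))
R,c=Rt("wrist",s)
ld=lambda n:pickle.load(open(f"pics/{n}.pkl","rb"))
for n,(x,y) in {"w8":(0,0),"w23":(0,0),"w30":(0,0)}.items(): print(n,(Rt("wrist",ld(n)[0])[1][:2]-c0)@X*1000, Rt("wrist",ld(n)[0])[1][2])
E
```

```text
w30 fixed [102.2  98.5] plate [87.5 80.1] carr [63.5 61.2 38.2] flange [68.3 62.4]
w8 89.79872816590895 0.34079167825641865
w23 91.48048672667991 0.373424597877355
w30 83.30353733781472 0.37959493755950713
```

Call:
{"op": "carry_out", "data": {
  "rows": "-0.2 0 0 -2 0;-0.2 0 -1 -2 0;-0.2 0 -2 -2 0;-0.2 0 -2 0 0;-0.2 0 -2 0 0;-0.2 0 -2 0 0;-0.2 0 -2 0 0;-0.2 0 -1 0 0;-0.2 0 0 0 0;-0.2 0 0 0 0"
}}

```text
t: 41.62
position: [0.4291, 0.0536, 0.298]
tool_rot: [0.001, 0.673, 0.739, 0.001]
ft_force: [0.3, -0.4, -0.5]
opening: 0.052
```

```bash
python3 snap.py top t31;python3 - <<'E'
import pickle
from h import *
a=cv2.imread("pics/top0.png");b=pickle.load(open("pics/t31.pkl","rb"))[1]
cv2.imwrite("pics/fin.png",cv2.resize(np.vstack([a[140:215,240:380],b[140:215,240:380]]),None,fx=4,fy=4,interpolation=cv2.INTER_CUBIC));cv2.imwrite("pics/t31.png",b)
E
```

```text
41.6167 [0.4291 0.0536 0.298 ] [6.000e-04 6.735e-01 7.392e-01 5.000e-04] [ 0.3 -0.4 -0.5] 0.05202674211174519
```

View pics/fin.png

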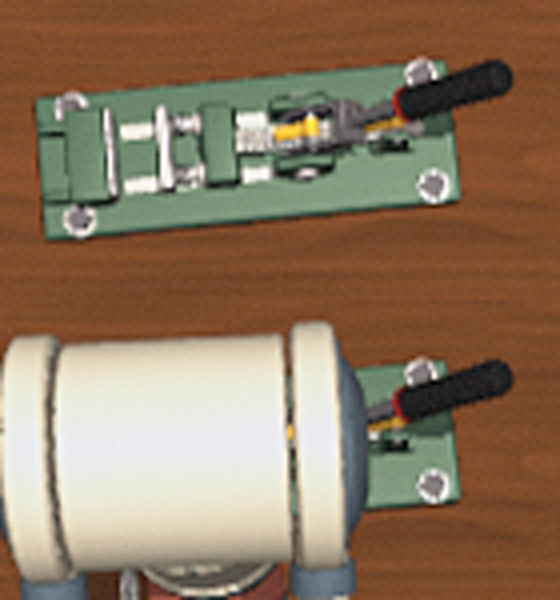

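View pics/t31.png

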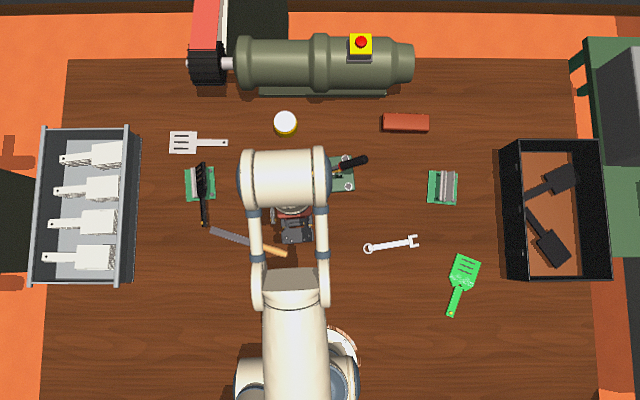

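```bash
python3 -c "
from station import ctrl
print(ctrl.sign_off())"
```

```text
the job is handed in; nothing more can be done
None
```

I moved the bare-steel packet from the right-hand rest to the clamp bed, on edge against the fixed jaw with its handle towards the robot. I then closed the jaw with the lever only and handed the job in at about 41.6 s.

**Pumping:** I made eight forward swings. The first four each moved the jaw. Swings 5 to 7 gave no net travel: the grip crept in the pads during the swing, and the lever stopped short of full stroke. I released and regripped twice, and the last swing, pushed right to the end, latched the next position.

**Final checks:**
- **Springs:** three measurements of the gap from the wrist camera put the plate's squeeze at 6.1, 6.7 and 7.1 mm. Solid is 16 mm, so this is close to half. One more tooth would bring it to about 14 mm.
- **Lever:** it is back on its rest stop, at the same place as in the first picture, with the hand well clear.
- **Everything else:** the black packet, the green look-alike, the tin, the bar, the file, the wrench and the turner look unmoved in the top camera.

**Disagreements and risks:**
- The lever angle worked out from the hand position read up to 0.09 rad more than the camera showed, because of the creep. I went by the camera.
- The tooth spacing I measured around the settle-back was uneven: 5.6 mm for the fourth stroke and 3.6 mm for the last.
- When the lever met its rest stop, the wrist force peaked at about 58 N once and about 71 N another time. Both are below 120 N and came through the gripped fingers.

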